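# Change the gels in an electrophoresis tank

### The job

The gel run is over: switch the gel tank off, lift off its orange lid and set the lid down flat on the white bench paper. Then lean every finished cassette (blue-stained, blue top edge) from the tank on the sloped draining stand, side by side with its foot on the ledge and its back against the bars, and stand every fresh cassette (green top edge) from the blue rack on edge in a slot of the tank, fully down. When all are in place, put the lid back squarely on the tank and switch the tank on again; leave the other things on the bench where they are.

Things in the scene. Friction and masses are not known exactly. Their poses are not given: they have to be found in the camera images.
- done1: Gel cassette: flat rectangular plate 8 mm thick (its x), 100 mm wide (its y), 95 mm tall (its z), 90 g; blue stained bands and a blue strip along the top edge. Origin: middle of its bottom edge. Symmetric: it may face either way. FINISHED gel: one or two of done1 to done3 are present, standing on the tank floor in any of its slots at the start.
- done2: Gel cassette: flat rectangular plate 8 mm thick (its x), 100 mm wide (its y), 95 mm tall (its z), 90 g; blue stained bands and a blue strip along the top edge. Origin: middle of its bottom edge. Symmetric: it may face either way. FINISHED gel: one or two of done1 to done3 are present, standing on the tank floor in any of its slots at the start.
- done3: Gel cassette: flat rectangular plate 8 mm thick (its x), 100 mm wide (its y), 95 mm tall (its z), 90 g; blue stained bands and a blue strip along the top edge. Origin: middle of its bottom edge. Symmetric: it may face either way. FINISHED gel: one or two of done1 to done3 are present, standing on the tank floor in any of its slots at the start.
- fresh1: Gel cassette: flat rectangular plate 8 mm thick (its x), 100 mm wide (its y), 95 mm tall (its z), 90 g; pale window and a green comb strip along the top edge. Origin: middle of its bottom edge. Symmetric: it may face either way. FRESH gel: two or three of fresh1 to fresh3 are present, standing in slots of the blue rack at the start.
- fresh2: Gel cassette: flat rectangular plate 8 mm thick (its x), 100 mm wide (its y), 95 mm tall (its z), 90 g; pale window and a green comb strip along the top edge. Origin: middle of its bottom edge. Symmetric: it may face either way. FRESH gel: two or three of fresh1 to fresh3 are present, standing in slots of the blue rack at the start.
- fresh3: Gel cassette: flat rectangular plate 8 mm thick (its x), 100 mm wide (its y), 95 mm tall (its z), 90 g; pale window and a green comb strip along the top edge. Origin: middle of its bottom edge. Symmetric: it may face either way. FRESH gel: two or three of fresh1 to fresh3 are present, standing in slots of the blue rack at the start.
- tank: Clear gel tank, fixed; origin: centre of underside; x along its length, towards the white power module joined to its +x end. Outside 184 mm (x) by 118 mm (y), rim 110 mm high, walls 5 mm, inner floor 10 mm high. Three upright slots at x = -45, 0, 45 mm. Module: x = 94 to 156 mm, 60 mm high, with the toggle's black block (x = 100 to 150, y = -35 to 35 mm, top 85 mm high) on it.
- slot0 (a point): Centre of the slot at tank x = -45 mm, on the inner floor; axes as the tank's. Each slot is a channel 13 mm wide (x) between ribs on the two long walls, which are 108 mm apart (y); ribs are 68 mm high, with flared lead-ins up to 80 mm above the tank's underside. A seated cassette has its width along the tank's y.
- slot1 (a point): Centre of the slot at tank x = 0, on the inner floor.
- slot2 (a point): Centre of the slot at tank x = 45 mm, on the inner floor.
- lid: Loose orange lid, 210 to 340 g, 202 (x) by 136 mm (y): a plate with a skirt 14 mm deep that drops over the tank rim with 5 mm play all round. Origin: centre of the skirt's lower edge; seated, 96 mm above the tank's origin, x along the tank's x, either way. Plate top 19 mm above the origin; black grip in its middle, 16 mm thick (x), 70 mm long (y), 19 to 59 mm above the origin. Starts on the tank.
- power (a joint): Power toggle on the module, 0 to 1.0 rad: 1.0 = ON (ball leans to the tank's +y), 0 = OFF (leans to the tank's -y). Push the red ball across; it stays where it is left; 1 to 2 N moves it. Off is below 0.2, on above 0.8. It starts on.
- power_tip (a point): Centre of the toggle's red ball (26 mm across), 50 mm from the pivot; the pivot is at tank x = 125 mm, y = 0, z = 82 mm and its axis lies along the tank's x; the ball swings 0.5 rad either side of upright. A steel barrel round the pivot reaches 95 mm above the bench.
- stand: Draining stand, fixed: steel ledge and two cross bars over a white drip tray. Origin: on the bench below the ledge's back edge; y along the ledge, x to the open front. Back leans 0.35 rad from vertical, top towards -x. Bars end 62 mm up the slope, so a leaning cassette's top 33 mm is free for the fingers. Drip tray: x = -66 to 50, y = -128 to 128 mm, 14 mm high.
- ledge (a point): Middle of the ledge surface (stand x = 7.5, z = 44.7 mm); axes as the stand's, not sloped. The ledge is 236 mm long, square to the leaning back (so it slopes down 0.35 rad to the back), 16 mm wide between the bars' face and a lip 10 mm high. Room for two cassettes side by side, their width along y.
- rack: Loose blue slotted rack, 0.9 kg, 150 mm (x) by 120 mm (y). Origin: centre of its underside; slots at x = -45, 0, 45 mm, each 13 mm wide; inner floor 8 mm high; side walls along x 53 mm high, ends open. A cassette in it stands on the floor with its width along the rack's y.
- paper: White bench paper, 190 mm (x) by 270 mm (y), flat on the bench (1 mm thick, no obstacle). Origin: its centre. The lid fits on it with its length along the paper's y.
- reagent: Bystander, to be left alone: white bottle with orange cap, 48 mm across, 100 mm tall. Origin: centre of its underside.
- beaker: Bystander, to be left alone: glass beaker, 60 mm across, 75 mm tall. Origin: centre of its underside.
- timer: Bystander, to be left alone: white timer, 50 x 65 x 18 mm. Origin: centre of its underside.
- tipbox: Bystander, to be left alone: blue pipette tip box, 85 x 120 x 53 mm. Origin: centre of its underside.
- marker: Bystander, to be left alone: marker pen lying, 130 mm long, 16 mm thick. Origin: centre of its underside.
- stain: Bystander, to be left alone: white bottle with blue cap, 54 mm across, 120 mm tall. Origin: centre of its underside.
There are look-alikes about, which are no part of the job. Leave any purple look-alike of the fresh3 alone. Several things have the shape of the lid; the one meant has the colours described above.

How it is judged:
On the way, in this order (a step that is already met when the one before it is completed fails the run):
1. the tank is switched off, its lid still on (value of joint power below 0.2 rad and z of lid in the frame of tank between 0.092 and 0.101 m and angle between lid's own z axis and vertical below 0.06 rad and horizontal distance between lid and tank below 0.015 m), for 0.1 s.
2. the lid lies flat on the bench paper, let go (height (world z) of lid below 0.008 m and angle between lid's own z axis and vertical below 0.06 rad and horizontal distance between lid and paper below 0.08 m and contact force between the fingers and lid below 0.05 N and linear speed of lid below 0.03 m/s), for 0.1 s.
3. every finished cassette leans on the stand and every fresh one stands in a tank slot, let go, with the tank still off (x of done1 in the frame of ledge between -0.01 and 0.01 m and y of done1 in the frame of ledge between -0.082 and 0.082 m and z of done1 in the frame of ledge between -0.006 and 0.008 m and angle between done1's own z axis and vertical between 0.22 and 0.5 rad and angle between the y axis of each of done1, done2, done3 and the y axis of stand, either way round below 0.12 rad and contact force between the fingers and done1 below 0.05 N and linear speed of each of done1, done2, done3, fresh1, fresh2, fresh3 below 0.03 m/s and x of done2 in the frame of ledge between -0.01 and 0.01 m and y of done2 in the frame of ledge between -0.082 and 0.082 m and z of done2 in the frame of ledge between -0.006 and 0.008 m and angle between done2's own z axis and vertical between 0.22 and 0.5 rad and contact force between the fingers and done2 below 0.05 N and x of done3 in the frame of ledge between -0.01 and 0.01 m and y of done3 in the frame of ledge between -0.082 and 0.082 m and z of done3 in the frame of ledge between -0.006 and 0.008 m and angle between done3's own z axis and vertical between 0.22 and 0.5 rad and contact force between the fingers and done3 below 0.05 N and (x of fresh1 in the frame of slot0 between -0.008 and 0.008 m or x of fresh1 in the frame of slot1 between -0.008 and 0.008 m or x of fresh1 in the frame of slot2 between -0.008 and 0.008 m) and y of fresh1 in the frame of slot1 between -0.01 and 0.01 m and z of fresh1 in the frame of slot1 between -0.004 and 0.004 m and angle between each of fresh1, fresh2, fresh3's own z axis and vertical below 0.15 rad and contact force between the fingers and fresh1 below 0.05 N and (x of fresh2 in the frame of slot0 between -0.008 and 0.008 m or x of fresh2 in the frame of slot1 between -0.008 and 0.008 m or x of fresh2 in the frame of slot2 between -0.008 and 0.008 m) and y of fresh2 in the frame of slot1 between -0.01 and 0.01 m and z of fresh2 in the frame of slot1 between -0.004 and 0.004 m and contact force between the fingers and fresh2 below 0.05 N and (x of fresh3 in the frame of slot0 between -0.008 and 0.008 m or x of fresh3 in the frame of slot1 between -0.008 and 0.008 m or x of fresh3 in the frame of slot2 between -0.008 and 0.008 m) and y of fresh3 in the frame of slot1 between -0.01 and 0.01 m and z of fresh3 in the frame of slot1 between -0.004 and 0.004 m and contact force between the fingers and fresh3 below 0.05 N and value of joint power below 0.2 rad), for 0.3 s.
4. the lid sits squarely on the tank again, still switched off (all of step 1), for 0.2 s.
5. the tank is switched on (value of joint power above 0.8 rad), for 0.1 s.
At the end, for the whole second after the job is handed in: Lid seated (height within 5 mm, level, centred to 15 mm), toggle on (over 0.8 rad); finished cassettes on the ledge (within 10 mm, ends not overhanging), leaning 0.22 to 0.5 rad, square to 0.12 rad; fresh ones in slots (8 mm), down to 4 mm, upright to 0.15 rad; all let go and still (z of lid in the frame of tank between 0.092 and 0.101 m and angle between lid's own z axis and vertical below 0.06 rad and horizontal distance between lid and tank below 0.015 m and linear speed of each of lid, done1, done2, done3, fresh1, fresh2, fresh3 below 0.03 m/s and value of joint power above 0.8 rad and x of done1 in the frame of ledge between -0.01 and 0.01 m and y of done1 in the frame of ledge between -0.082 and 0.082 m and z of done1 in the frame of ledge between -0.006 and 0.008 m and angle between done1's own z axis and vertical between 0.22 and 0.5 rad and angle between the y axis of each of done1, done2, done3 and the y axis of stand, either way round below 0.12 rad and contact force between the fingers and done1 below 0.05 N and x of done2 in the frame of ledge between -0.01 and 0.01 m and y of done2 in the frame of ledge between -0.082 and 0.082 m and z of done2 in the frame of ledge between -0.006 and 0.008 m and angle between done2's own z axis and vertical between 0.22 and 0.5 rad and contact force between the fingers and done2 below 0.05 N and x of done3 in the frame of ledge between -0.01 and 0.01 m and y of done3 in the frame of ledge between -0.082 and 0.082 m and z of done3 in the frame of ledge between -0.006 and 0.008 m and angle between done3's own z axis and vertical between 0.22 and 0.5 rad and contact force between the fingers and done3 below 0.05 N and (x of fresh1 in the frame of slot0 between -0.008 and 0.008 m or x of fresh1 in the frame of slot1 between -0.008 and 0.008 m or x of fresh1 in the frame of slot2 between -0.008 and 0.008 m) and y of fresh1 in the frame of slot1 between -0.01 and 0.01 m and z of fresh1 in the frame of slot1 between -0.004 and 0.004 m and angle between each of fresh1, fresh2, fresh3's own z axis and vertical below 0.15 rad and contact force between the fingers and fresh1 below 0.05 N and (x of fresh2 in the frame of slot0 between -0.008 and 0.008 m or x of fresh2 in the frame of slot1 between -0.008 and 0.008 m or x of fresh2 in the frame of slot2 between -0.008 and 0.008 m) and y of fresh2 in the frame of slot1 between -0.01 and 0.01 m and z of fresh2 in the frame of slot1 between -0.004 and 0.004 m and contact force between the fingers and fresh2 below 0.05 N and (x of fresh3 in the frame of slot0 between -0.008 and 0.008 m or x of fresh3 in the frame of slot1 between -0.008 and 0.008 m or x of fresh3 in the frame of slot2 between -0.008 and 0.008 m) and y of fresh3 in the frame of slot1 between -0.01 and 0.01 m and z of fresh3 in the frame of slot1 between -0.004 and 0.004 m and contact force between the fingers and fresh3 below 0.05 N); the robot touches nothing.
It fails at once if a bystander is pushed more than 4 cm or tipped over (distance of any of reagent, beaker, timer, tipbox, marker, stain from where it was at the start of the episode above 0.04 m or angle between any of reagent, beaker, timer, tipbox, stain's own z axis and vertical above 0.5 rad).
Of done1, done2, done3 only 1 to 2 are there at a start; the rules pass over those that are not, and their reading is None.
Of fresh1, fresh2, fresh3 only 2 to 3 are there at a start; the rules pass over those that are not, and their reading is None.
At some moment in a run one of lid, rack may be knocked a few centimetres aside while the robot is not near it.
It also fails if it takes over 210 s, if anything falls off the work surface, if the arm or the gripper's body presses on something with over 40 N, if the wrist force passes 120 N, or if a joint passes its speed limit or range.

### The arm

A 6-joint arm with a two-finger parallel gripper is mounted at the origin on the work surface. World frame = base frame: x ahead of the robot, y to its left, z up, the work surface at z = 0. Lengths are in m, angles in rad, forces in N, time in s.
With the tool pointing down it reaches from about 0.375 to 0.9 m from the base axis. Payload 3.1 kg.
Tool frame: the origin (TCP) lies between the finger pads; the fingertips stand 19 mm ahead of it and the grasp point (between the pads) is the TCP; z points along the fingers, y is the line along which they close (so a half turn about z gives the same grasp; the last joint's range is limited). The gripper opens to 87 mm and grips with 3 to 60 N. Pads are 19 mm wide; open, the fingers measure 117 mm over their backs; the gripper's body (75 mm by 190 mm) begins 51 mm behind the grasp point.
Start: joints at [1.141, 0.527, 1.433, -0, 1.181, -0.178], TCP at [0.155, 0.605, 0.242] pointing down, gripper open.
Joint ranges: [-3.08, 3.08], [-0.75, 2.2], [0.22, 2.44], [-1.43, 4.57], [0, 2.65], [-2.85, 2.85]. Speed limits (rad/s): [2.79, 2.79, 3.14, 3.14, 3.14, 3.14].

### API

Orientations are given as a unit quaternion [x, y, z, w].
In Python, from rig import telemetry, viewer, hand_in gives the robot as it stands. The module is installed in compiled form; this text tells all that it offers.
- The arm moves only by the shell command python3 -m creep 'ROWS' [FORCE]. ROWS is JSON, a list of rows, each an object with "translation": the shift along the tool's x, y, z in mm, a list of three; "roll": the turn about the tool's z in degrees; "gripper": the finger opening in mm, from 0 to 87. In form: [{"translation": [tx, ty, tz], "roll": roll, "gripper": gripper}, ...]. A call has 1 to 5 rows; each row is the pose to reach, as a shift and turn from the pose commanded when the call began, along the tool's axes at that moment; what a row does not reach only later rows make up. A row lasts 1/12 s, in which the tool goes at most 41.7 mm and 7.16 degrees, less where a joint would pass 70% of its speed; a pose out of reach is approached as far as the arm can. A call with a gripper value outside its range is refused whole. The fingers move at their own pace and stop on an object; FORCE is the grip in N (left out, the last holds). Time passes only in rows, so rows that repeat a pose let the fingers close. It gives the time, the measured TCP pose, the force, the opening and the grip force at its end, in the units of the state.
- telemetry.get_obs(): the state, without advancing time (a new reading comes with each control period).
- viewer.camera(name): name is "scene" or "top" or "wrist"; returns the picture (480x640x3 uint8, blue, green, red); there is no depth.
- viewer.camera_info(name): a dict with "intrinsics" (3x3 intrinsics, pixels), "rvec" (rotation vector, rad) and "tvec" (3), from world to camera coordinates, as OpenCV has them; the wrist camera has in their place "hand_eye" (4x4, takes a point from camera to tool coordinates, whose origin is the TCP and whose axes are the flange's). Camera axes: x right, y down, z forward; pixel columns grow to the right and rows downward; lengths in m; the calibration is good to about 2 mm. A picture is of the moment at which its call begins: read the wrist's pose just before it. camera_info takes no time and is no camera call.
- hand_in(): hands the job in; it is judged then, once.
Trained networks look in the newest picture that a camera, given by its name, has taken for a name from the list of things; names that differ only in an ending like _2 or _b are one class to them, and where a whole thing is asked for, a point or a joint stands for the part that bears it (a point fixed in the world has none). Each returns a list of dicts, best first, with "p" (0 to 1); they miss things now and then, are a little off and sometimes report something else, mostly with a low value. They report only what shows in the picture. A call takes as long as a camera call. They do not tell look-alikes from the thing itself.
- viewer.recognise(camera, thing): "bbox" ([left, top, width, height] in pixels, round what is visible of it).
The state is a dict: "time": time; "q": joint angles; "joint_velocities": joint speeds; "joint_torque": joint torques, N m; "position": TCP position; "tool_rot": TCP orientation; "ft_force": force on the tool from outside, world axes, zero at the start; "moment": the same for the moment, N m; "grip_width": finger opening in m; "grip_force": force on a finger pad.
Only numpy, scipy, OpenCV 4.12 (cv2) and the standard library are available. Lean on these libraries where they do the work, as an engineer would, in place of code of your own. Each camera call takes 0.05 s, during which the arm holds its last target. There are 200 camera calls.

## Working session

There is one attempt and no reset: what is moved stays moved. The work goes in short steps, Python scripts to look and compute and a shell command to move; the robot and the scene stay as the last step left them, time stands still between calls to the robot, and variables do not carry over. Pictures are saved under pics/ and viewed, at most 16 in all, crops included, and the job is handed in when it is done.

```bash
mkdir -p pics; cat > h.py <<'E'
import numpy as np, cv2
from scipy.spatial.transform import Rotation as R
from rig import telemetry, viewer, hand_in
def cam(n):
    i=viewer.camera_info(n); return np.array(i["intrinsics"]),np.array(i["rvec"],float),np.array(i["tvec"],float).ravel()
def tool():
    o=telemetry.get_obs(); T=np.eye(4); T[:3,:3]=R.from_quat(o["tool_rot"]).as_matrix(); T[:3,3]=o["position"]; return T
def wrist(T):  # world->cam K,rvec,tvec
    i=viewer.camera_info("wrist"); M=np.linalg.inv(T@np.array(i["hand_eye"]))
    return np.array(i["intrinsics"]),cv2.Rodrigues(M[:3,:3])[0].ravel(),M[:3,3]
def px2w(c,uv,z):
    K,r,t=c; Rm=cv2.Rodrigues(r)[0]; uv=np.atleast_2d(uv).astype(float)
    d=(Rm.T@np.linalg.inv(K)@np.c_[uv,np.ones(len(uv))].T).T; o=-Rm.T@t
    return o+d*((z-o[2])/d[:,2])[:,None]
def w2px(c,P):
    K,r,t=c; return cv2.projectPoints(np.atleast_2d(P).astype(float),r,t,K,None)[0][:,0]
def go(xyz,yaw=None):
    """tool-axis shift (mm) and roll (deg) from the present pose; yaw: world direction (deg) of the tool's y, mod 180"""
    T=tool(); s=T[:3,:3].T@(np.array(xyz)-T[:3,3])*1000
    r=None
    if yaw is not None:
        y=T[:3,1]; cur=np.degrees(np.arctan2(y[1],y[0])); d=(yaw-cur+90)%180-90; r=-d if T[2,2]<0 else d
    print("shift",s.round(1),"roll",None if r is None else round(r,1))
E
python3 - <<'E'
from h import *
for n in("scene","top"):
    im=viewer.camera(n); cv2.imwrite(f"pics/{n}0.png",im)
    K,r,t=cam(n); print(n,K.round(1).tolist(),(-cv2.Rodrigues(r)[0].T@t).round(3))
    for th in("tank","lid","done1","fresh1","power_tip","stand","rack","paper"):
        print(th,[(np.round(d["bbox"]).tolist(),round(d["p"],2)) for d in viewer.recognise(n,th)[:5]])
T=tool();print(T.round(3)); print(telemetry.get_obs())
E
```

```text
scene [[480.8, 0.0, 321.9], [0.0, 480.8, 246.4], [0.0, 0.0, 1.0]] [ 1.417 -0.134  0.674]
tank [([251.0, 233.0, 106.0, 61.0], 0.71)]
lid [([379.0, 197.0, 67.0, 42.0], 0.91), ([272.0, 214.0, 92.0, 49.0], 0.66)]
done1 [([429.0, 318.0, 34.0, 49.0], 0.55)]
fresh1 [([164.0, 238.0, 44.0, 38.0], 0.97), ([75.0, 316.0, 68.0, 48.0], 0.9), ([154.0, 251.0, 41.0, 37.0], 0.82), ([141.0, 264.0, 46.0, 42.0], 0.71), ([253.0, 232.0, 104.0, 62.0], 0.5)]
power_tip [([256.0, 234.0, 10.0, 17.0], 0.6), ([250.0, 233.0, 108.0, 62.0], 0.16)]
stand [([400.0, 226.0, 109.0, 72.0], 0.77), ([247.0, 235.0, 109.0, 60.0], 0.37)]
rack [([134.0, 261.0, 86.0, 58.0], 0.67), ([270.0, 216.0, 96.0, 45.0], 0.19)]
paper [([254.0, 304.0, 149.0, 86.0], 0.85)]
top [[487.4, 0.0, 324.9], [0.0, 487.4, 236.4], [0.0, 0.0, 1.0]] [ 0.243 -0.009  1.285]
tank [([298.0, 228.0, 89.0, 46.0], 0.55)]
lid [([284.0, 214.0, 89.0, 59.0], 0.91), ([171.0, 301.0, 60.0, 84.0], 0.81), ([424.0, 246.0, 47.0, 20.0], 0.46), ([146.0, 201.0, 108.0, 77.0], 0.2)]
done1 []
fresh1 [([437.0, 212.0, 42.0, 27.0], 0.9), ([434.0, 229.0, 39.0, 26.0], 0.81), ([466.0, 1
[... 432 characters left out ...]
]
{'time': 0.9, 'q': array([ 1.14152809e+00,  5.27472085e-01,  1.43268556e+00, -2.42028914e-05,
        1.18140895e+00, -1.78521326e-01]), 'joint_velocities': array([ 0.00066387,  0.00061278, -0.00069394,  0.00011742,  0.00015902,
       -0.00068674]), 'joint_torque': array([ 9.16214594e-04, -4.39998651e+01, -1.76992393e+01,  6.34474237e-02,
        5.02672233e-02,  4.06029258e-06]), 'position': array([0.15506296, 0.6054407 , 0.24157017]), 'tool_rot': array([1.25040708e-01, 9.92151612e-01, 9.08425300e-06, 1.45821536e-05]), 'ft_force': array([-0.21206736, -0.21713746,  0.14893135]), 'moment': array([ 0.02106022, -0.00048131, -0.03597016]), 'grip_force': 0.0, 'grip_width': 0.08663629502383428}
```

View pics/top0.png

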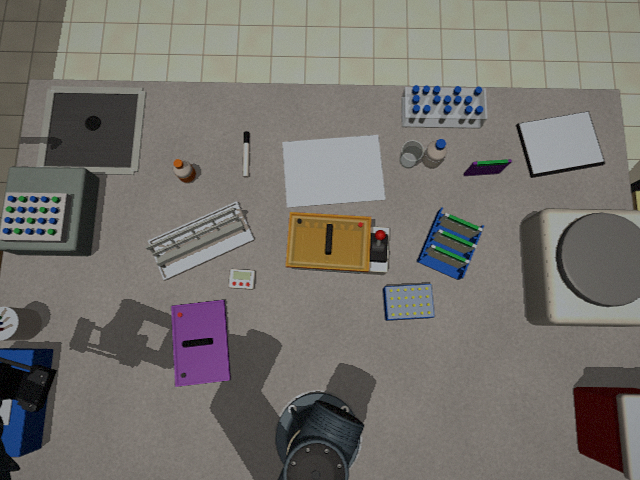

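View pics/scene0.png

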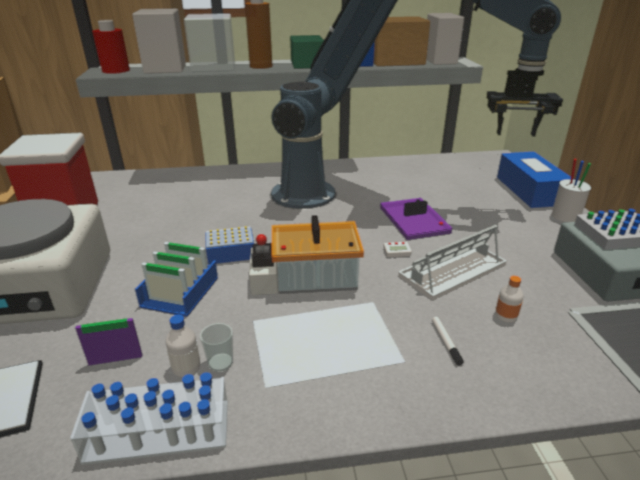

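```bash
cat > seg.py <<'E'
from h import *
def rects(im,c,lo,hi,z,roi,minA=40):
    h=cv2.inRange(cv2.cvtColor(im,cv2.COLOR_BGR2HSV),lo,hi); m=np.zeros_like(h); x,y,w,hh=roi; m[y:y+hh,x:x+w]=h[y:y+hh,x:x+w]
    m=cv2.morphologyEx(m,cv2.MORPH_CLOSE,np.ones((5,5)))
    out=[]
    for k in cv2.findContours(m,0,2)[0]:
        if cv2.contourArea(k)<minA: continue
        W=px2w(c,k[:,0,:],z)[:,:2].astype(np.float32)
        b=cv2.boxPoints(cv2.minAreaRect(W)); e=[b[1]-b[0],b[2]-b[1]]; l=max(e,key=np.linalg.norm); s=min(e,key=np.linalg.norm)
        out.append((b.mean(0).round(4).tolist(),np.round([np.linalg.norm(l),np.linalg.norm(s)],4).tolist(),round(float(np.degrees(np.arctan2(l[1],l[0])))%180,1)))
    return out
E
python3 - <<'E'
from seg import *
im=cv2.imread("pics/top0.png"); c=cam("top")
print("lid",rects(im,c,(12,120,100),(25,255,255),.115,(270,200,110,85)))
print("lidblack",rects(im,c,(0,0,0),(180,255,60),.155,(310,215,40,45)))
print("green",rects(im,c,(50,120,60),(80,255,255),.103,(410,200,80,85),10))
print("rack",rects(im,c,(95,120,40),(125,255,255),.053,(410,200,80,85)))
print("paper",rects(im,c,(0,0,150),(180,40,255),.001,(270,125,125,88),200))
print("stand",rects(im,c,(0,0,150),(180,40,255),.014,(140,195,118,90),60))
print("ball",rects(im,c,(0,150,100),(8,255,255),.126,(370,225,25,20),10), rects(im,c,(172,150,100),(180,255,255),.126,(370,225,25,20),10))
cv2.imwrite("pics/top0c.png",cv2.resize(im[190:290,140:400],None,fx=3,fy=3,interpolation=2))
E
```

```text
lid [([0.47209998965263367, -0.018699999898672104], [0.20180000364780426, 0.13619999587535858], 87.6)]
lidblack [([0.4690000116825104, -0.018300000578165054], [0.07289999723434448, 0.014000000432133675], 177.5)]
green [([0.44839999079704285, -0.3179999887943268], [0.07739999890327454, 0.008999999612569809], 67.4), ([0.487199991941452, -0.3377000093460083], [0.07919999957084656, 0.008700000122189522], 67.3), ([0.5295000076293945, -0.35420000553131104], [0.07609999924898148, 0.008500000461935997], 66.5)]
rack [([0.4837000072002411, -0.33219999074935913], [0.15780000388622284, 0.12300000339746475], 156.5)]
paper [([0.6945000290870667, -0.027899999171495438], [0.26989999413490295, 0.18889999389648438], 95.8)]
stand [([0.39259999990463257, 0.2076999992132187], [0.06270000338554382, 0.039400000125169754], 91.1), ([0.451200008392334, 0.3027999997138977], [0.2554999887943268, 0.034299999475479126], 115.0), ([0.5248000025749207, 0.33869999647140503], [0.2558000087738037, 0.03620000183582306], 116.2)]
ball [([0.48820000886917114, -0.14329999685287476], [0.02239999920129776, 0.019500000402331352], 179.7)] []
```

View pics/top0c.png

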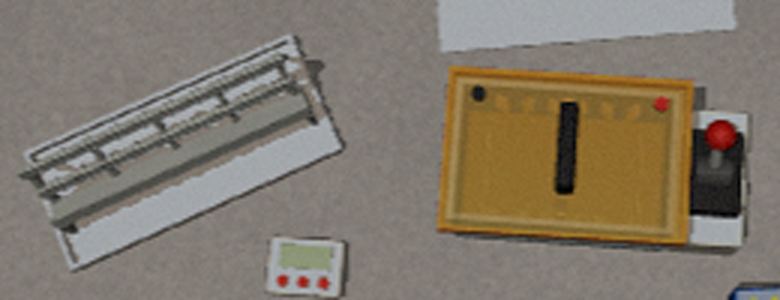

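```bash
python3 - <<'E'
from h import *
go([.529,-.146,.242],87.6)
E
```

```text
shift [-5.487e+02 -6.352e+02 -4.000e-01] roll -12.0
```

```bash
M='python3 -m creep'; 
for i in 1 2 3 4; do $M '[{"translation":[-26,-30,0],"roll":0,"gripper":0},{"translation":[-52,-60,0],"roll":0,"gripper":0},{"translation":[-78,-90,0],"roll":0,"gripper":0},{"translation":[-104,-120,0],"roll":0,"gripper":0},{"translation":[-130,-150,0],"roll":0,"gripper":0}]' | tail -1; done
$M '[{"translation":[-28,-35,0],"roll":-6,"gripper":0},{"translation":[-28,-35,0],"roll":-12,"gripper":0},{"translation":[-28,-35,0],"roll":-12,"gripper":0}]'
python3 - <<'E'
from h import *
go([.529,-.146,.138],87.6); T=tool(); cv2.imwrite("pics/w1.png",viewer.camera("wrist")); np.save("T1",T)
E
```

```text
grip_force: 0.0
grip_force: 0.0
grip_force: 0.0
grip_force: 0.0
time: 2.82
position: [0.5296, -0.1486, 0.2415]
tool_rot: [0.022, 1.0, -0.0, 0.001]
ft_force: [-0.6, 1.0, -0.3]
grip_width: 0.0003
grip_force: 0.0
shift [  0.8   2.7 103.5] roll -0.1
```

View pics/w1.png

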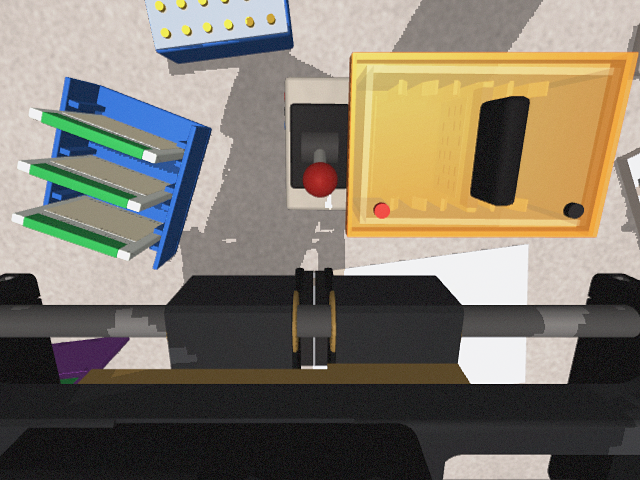

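```bash
python3 - <<'E'
from seg import *
im=cv2.imread("pics/w1.png"); c=wrist(np.load("T1.npy"))
print("ball",px2w(c,[320,180],.126)); print("lid",px2w(c,[[350,53],[637,53],[598,237],[347,237]],.115).round(4).tolist())
print("black",rects(im,c,(0,0,0),(180,255,60),.155,(460,80,80,140)))
print("green",rects(im,c,(50,120,60),(80,255,255),.103,(0,80,220,190),100))
E
M='python3 -m creep'
$M '[{"translation":[0,2,35],"roll":0,"gripper":0},{"translation":[0,2,70],"roll":0,"gripper":0},{"translation":[0,2,104],"roll":0,"gripper":0},{"translation":[0,2,104],"roll":0,"gripper":0}]'
$M '[{"translation":[20,0,0],"roll":0,"gripper":0},{"translation":[30,0,0],"roll":0,"gripper":0},{"translation":[40,0,0],"roll":0,"gripper":0},{"translation":[50,0,0],"roll":0,"gripper":0},{"translation":[60,0,0],"roll":0,"gripper":0}]'
```

```text
ball [[ 0.48767703 -0.14226625  0.126     ]]
lid [[0.4011, -0.1177, 0.115], [0.4096, 0.0839, 0.115], [0.5443, 0.0807, 0.115], [0.5358, -0.122, 0.115]]
black [([0.47119998931884766, -0.027300000190734863], [0.06759999692440033, 0.029600000008940697], 177.6)]
green [([0.5271999835968018, -0.350600004196167], [0.0835999995470047, 0.015200000256299973], 66.6), ([0.4862000048160553, -0.3345000147819519], [0.08370000123977661, 0.013399999588727951], 66.7), ([0.44830000400543213, -0.31540000438690186], [0.08349999785423279, 0.011300000362098217], 66.6)]
time: 3.2
position: [0.5233, -0.1399, 0.1322]
tool_rot: [0.021, 1.0, 0.003, -0.007]
ft_force: [0.0, 0.1, 0.1]
grip_width: 0.0004
grip_force: 0.0
time: 3.62
position: [0.4684, -0.1412, 0.139]
tool_rot: [0.021, 1.0, -0.001, 0.001]
ft_force: [1.9, -0.6, -0.4]
grip_width: 0.0007
grip_force: 1.1
```

```bash
M='python3 -m creep'
$M '[{"translation":[3,0,0],"roll":0,"gripper":0},{"translation":[3,0,0],"roll":0,"gripper":0},{"translation":[3,0,0],"roll":0,"gripper":0}]'
$M '[{"translation":[-15,0,0],"roll":0,"gripper":0},{"translation":[-25,0,-35],"roll":0,"gripper":0},{"translation":[-25,0,-75],"roll":0,"gripper":0},{"translation":[-25,0,-102],"roll":0,"gripper":0},{"translation":[-25,0,-102],"roll":0,"gripper":0}]' |head -2
python3 - <<'E'
from seg import *
T=tool(); im=viewer.camera("wrist"); c=wrist(T)
for lo,hi in(((0,150,60),(8,255,255)),((172,150,60),(180,255,255))): print("ball",rects(im,c,lo,hi,.126,(270,80,90,180),100))
go([.4725,-.0187,.242],177.6)
E
```

```text
time: 3.87
position: [0.4647, -0.1408, 0.1376]
tool_rot: [0.021, 1.0, 0.0, -0.001]
ft_force: [0.9, 0.6, 0.8]
grip_width: 0.0005
grip_force: 0.0
time: 4.28
position: [0.4938, -0.1436, 0.2447]
ball [([0.4415000081062317, -0.14030000567436218], [0.025200000032782555, 0.024800000712275505], 87.7)]
ball []
shift [ 24.9 123.2  -0.2] roll -90.0
```

```bash
M='python3 -m creep'
$M '[{"translation":[8,40,0],"roll":0,"gripper":87},{"translation":[16,80,0],"roll":0,"gripper":87},{"translation":[25,123,0],"roll":0,"gripper":87},{"translation":[25,123,0],"roll":0,"gripper":87},{"translation":[25,123,0],"roll":0,"gripper":87}]' |head -2
$M '[{"translation":[0,0,35],"roll":0,"gripper":87},{"translation":[0,0,70],"roll":0,"gripper":87},{"translation":[0,0,104],"roll":0,"gripper":87},{"translation":[0,0,104],"roll":0,"gripper":87}]' 
$M '[{"translation":[0,0,0],"roll":0,"gripper":8},{"translation":[0,0,0],"roll":0,"gripper":8},{"translation":[0,0,0],"roll":0,"gripper":8},{"translation":[0,0,0],"roll":0,"gripper":8},{"translation":[0,0,0],"roll":0,"gripper":8}]' 40
```

```text
time: 4.75
position: [0.4685, -0.0157, 0.2382]
time: 5.08
position: [0.4735, -0.0204, 0.1349]
tool_rot: [0.022, 1.0, -0.001, 0.002]
ft_force: [0.0, 0.1, 0.1]
grip_width: 0.0524
grip_force: 0.0
time: 5.5
position: [0.4704, -0.0185, 0.1353]
tool_rot: [0.021, 1.0, 0.0, -0.0]
ft_force: [-1.2, -0.0, 0.1]
grip_width: 0.0346
grip_force: 0.0
```

```bash
M='python3 -m creep'
$M '[{"translation":[0,0,0],"roll":0,"gripper":8},{"translation":[0,0,0],"roll":0,"gripper":8},{"translation":[0,0,0],"roll":0,"gripper":8},{"translation":[0,0,0],"roll":0,"gripper":8},{"translation":[0,0,0],"roll":0,"gripper":8}]' 40
$M '[{"translation":[0,0,-15],"roll":0,"gripper":8},{"translation":[0,0,-35],"roll":0,"gripper":8},{"translation":[0,0,-60],"roll":0,"gripper":8},{"translation":[0,0,-75],"roll":0,"gripper":8},{"translation":[0,0,-75],"roll":0,"gripper":8}]'
python3 - <<'E'
from h import *
go([.6945,-.0279,.060],95.6)
E
```

```text
time: 5.92
position: [0.4705, -0.0182, 0.1356]
tool_rot: [0.021, 1.0, -0.0, 0.0]
ft_force: [-0.8, -0.3, -0.9]
grip_width: 0.0158
grip_force: 40.0
time: 6.33
position: [0.4723, -0.0185, 0.2131]
tool_rot: [0.02, 1.0, -0.001, 0.003]
ft_force: [0.4, -0.5, -2.4]
grip_width: 0.0161
grip_force: 40.0
shift [-221.4   -0.   154.5] roll -7.9
```

```bash
M='python3 -m creep'
$M '[{"translation":[-36,0,0],"roll":0,"gripper":8},{"translation":[-74,0,0],"roll":0,"gripper":8},{"translation":[-112,0,0],"roll":0,"gripper":8},{"translation":[-150,0,0],"roll":0,"gripper":8},{"translation":[-188,0,0],"roll":0,"gripper":8}]'|head -2
$M '[{"translation":[-33,0,0],"roll":-4,"gripper":8},{"translation":[-33,0,40],"roll":-8,"gripper":8},{"translation":[-33,0,80],"roll":-8,"gripper":8},{"translation":[-33,0,115],"roll":-8,"gripper":8},{"translation":[-33,0,140],"roll":-8,"gripper":8}]'|head -2
$M '[{"translation":[0,0,15],"roll":0,"gripper":8},{"translation":[0,0,25],"roll":0,"gripper":8},{"translation":[0,0,31],"roll":0,"gripper":8},{"translation":[0,0,31],"roll":0,"gripper":8},{"translation":[0,0,31],"roll":0,"gripper":8}]'
```

```text
time: 6.75
position: [0.659, -0.0257, 0.2085]
time: 7.17
position: [0.6878, -0.0266, 0.0643]
time: 7.58
position: [0.6925, -0.0275, 0.0408]
tool_rot: [-0.049, 0.999, -0.0, 0.002]
ft_force: [-0.3, 0.1, -1.5]
grip_width: 0.0157
grip_force: 40.0
```

```bash
M='python3 -m creep'
$M '[{"translation":[0,0,1],"roll":0,"gripper":8},{"translation":[0,0,1],"roll":0,"gripper":40},{"translation":[0,0,1],"roll":0,"gripper":40},{"translation":[0,0,1],"roll":0,"gripper":40},{"translation":[0,0,1],"roll":0,"gripper":40}]'
$M '[{"translation":[0,0,-35],"roll":0,"gripper":40},{"translation":[0,0,-75],"roll":0,"gripper":40},{"translation":[0,0,-115],"roll":0,"gripper":40},{"translation":[0,0,-155],"roll":0,"gripper":40},{"translation":[0,0,-195],"roll":0,"gripper":40}]'|head -2
$M '[{"translation":[40,0,0],"roll":4,"gripper":40},{"translation":[80,0,0],"roll":8,"gripper":40},{"translation":[100,0,0],"roll":8,"gripper":40},{"translation":[100,0,0],"roll":8,"gripper":40}]'|head -2
python3 - <<'E'
from seg import *
T=tool(); np.save("T2",T); im=viewer.camera("wrist"); cv2.imwrite("pics/w2.png",im); c=wrist(T); print(c, T.round(3).tolist())
im=viewer.camera("top"); cv2.imwrite("pics/top2.png",im)
print("lid",rects(im,cam("top"),(12,120,100),(25,255,255),.020,(270,100,130,180)))
go([.480,.20,.3],115.6)
E
```

```text
time: 8.0
position: [0.6917, -0.0274, 0.039]
tool_rot: [-0.049, 0.999, -0.0, 0.0]
ft_force: [-0.6, 0.7, 0.2]
grip_width: 0.0344
grip_force: 0.0
time: 8.42
position: [0.6911, -0.0273, 0.2355]
time: 8.75
position: [0.5865, -0.0366, 0.2339]
(array([[347.05497788,   0.        , 313.65364656],
       [  0.        , 347.05497788, 234.29448958],
       [  0.        ,   0.        ,   1.        ]]), array([-2.11872431, -2.03352809, -0.27498152]), array([ 0.01243306, -0.59688702,  0.22772565])) [[-0.999, 0.042, -0.005, 0.587], [0.042, 0.999, 0.001, -0.037], [0.005, 0.001, -1.0, 0.234], [0.0, 0.0, 0.0, 1.0]]
lid [([0.6453999876976013, -0.11810000240802765], [0.031099999323487282, 0.027300000190734863], 1.1)]
shift [121.5 232.4 -66. ] roll -28.0
```

View pics/w2.png

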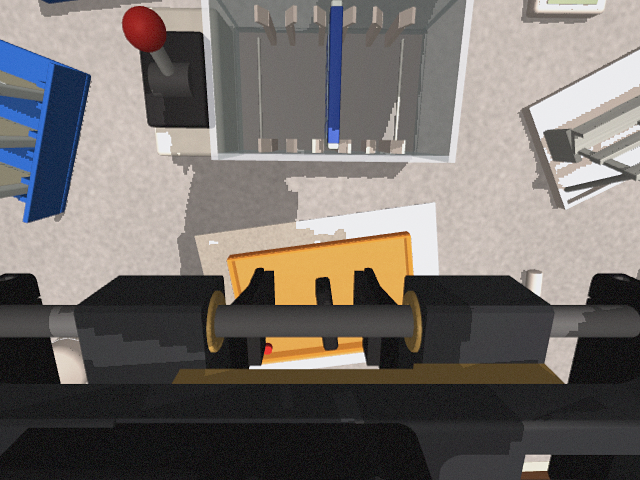

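```bash
python3 - <<'E'
from seg import *
im=cv2.imread("pics/w2.png"); c=wrist(np.load("T2.npy"))
P=px2w(c,[[213,161],[455,162],[204,2],[473,2]],.110); print(P.round(4).tolist())
a=np.degrees(np.arctan2(*(P[1]-P[0])[1::-1])); print("front edge len",np.linalg.norm(P[1]-P[0]),"ang",a)
print("done",rects(im,c,(105,120,60),(130,255,255),.105,(318,0,40,170)))
for lo,hi in(((0,150,60),(8,255,255)),((172,150,60),(180,255,255))): print("ball",rects(im,c,lo,hi,.126,(100,0,90,60),100))
E
```

```text
[[0.5273, -0.1102, 0.11], [0.5355, 0.0725, 0.11], [0.4223, -0.1039, 0.11], [0.4296, 0.0776, 0.11]]
front edge len 0.1829033927408097 ang 87.42161526588323
done [([0.47189998626708984, -0.016699999570846558], [0.09070000052452087, 0.008700000122189522], 177.1)]
ball [([0.4415000081062317, -0.14020000398159027], [0.028200000524520874, 0.024700000882148743], 52.3)]
ball [([0.4415999948978424, -0.1386999934911728], [0.025499999523162842, 0.023600000888109207], 179.4)]
```

```bash
python3 - <<'E'
from h import *
go([.472,-.0165,.098],87.3)
E
```

```text
shift [120.8  15.8 136.1] roll 0.3
```

```bash
M='python3 -m creep'
$M '[{"translation":[40,5,0],"roll":0,"gripper":40},{"translation":[80,10,0],"roll":0,"gripper":40},{"translation":[121,16,0],"roll":0,"gripper":40},{"translation":[121,16,0],"roll":0,"gripper":40},{"translation":[121,16,0],"roll":0,"gripper":40}]'|head -2
$M '[{"translation":[0,0,35],"roll":0,"gripper":40},{"translation":[0,0,70],"roll":0,"gripper":40},{"translation":[0,0,105],"roll":0,"gripper":40},{"translation":[0,0,130],"roll":0,"gripper":40},{"translation":[0,0,137],"roll":0,"gripper":40}]'|head -2
$M '[{"translation":[0,0,0],"roll":0,"gripper":4},{"translation":[0,0,0],"roll":0,"gripper":4},{"translation":[0,0,0],"roll":0,"gripper":4},{"translation":[0,0,0],"roll":0,"gripper":4},{"translation":[0,0,0],"roll":0,"gripper":4}]' 25
$M '[{"translation":[0,0,0],"roll":0,"gripper":4},{"translation":[0,0,0],"roll":0,"gripper":4},{"translation":[0,0,0],"roll":0,"gripper":4}]' 25
```

```text
time: 9.27
position: [0.4699, -0.0153, 0.2332]
time: 9.68
position: [0.4729, -0.0165, 0.0931]
time: 10.1
position: [0.4728, -0.0164, 0.0979]
tool_rot: [0.021, 1.0, -0.0, 0.002]
ft_force: [-0.4, 0.5, -0.2]
grip_width: 0.0144
grip_force: 0.0
time: 10.35
position: [0.4723, -0.0163, 0.0976]
tool_rot: [0.021, 1.0, -0.0, 0.001]
ft_force: [-1.2, 0.0, 6.7]
grip_width: 0.0078
grip_force: 25.0
```

```bash
M='python3 -m creep'
$M '[{"translation":[0,0,-20],"roll":0,"gripper":4},{"translation":[0,0,-55],"roll":0,"gripper":4},{"translation":[0,0,-95],"roll":0,"gripper":4},{"translation":[0,0,-130],"roll":0,"gripper":4},{"translation":[0,0,-165],"roll":0,"gripper":4}]'
$M '[{"translation":[0,35,0],"roll":0,"gripper":4},{"translation":[0,75,0],"roll":0,"gripper":4},{"translation":[0,115,0],"roll":0,"gripper":4},{"translation":[0,155,0],"roll":0,"gripper":4},{"translation":[0,195,0],"roll":0,"gripper":4}]'|head -2
$M '[{"translation":[0,35,0],"roll":0,"gripper":4},{"translation":[0,55,0],"roll":0,"gripper":4},{"translation":[0,55,0],"roll":0,"gripper":4},{"translation":[0,55,0],"roll":0,"gripper":4},{"translation":[0,55,0],"roll":0,"gripper":4}]'
python3 - <<'E'
from seg import *
T=tool(); np.save("T3",T); im=viewer.camera("wrist"); cv2.imwrite("pics/w3.png",im); print(T.round(3).tolist())
E
```

```text
time: 10.77
position: [0.471, -0.016, 0.2634]
tool_rot: [0.021, 1.0, 0.0, -0.0]
ft_force: [0.5, -0.8, -0.4]
grip_width: 0.0075
grip_force: 25.0
time: 11.18
position: [0.479, 0.1803, 0.2617]
time: 11.6
position: [0.4814, 0.233, 0.2612]
tool_rot: [0.021, 1.0, -0.0, -0.001]
ft_force: [0.3, -0.3, -0.5]
grip_width: 0.0077
grip_force: 25.0
[[-0.999, 0.041, -0.001, 0.481], [0.041, 0.999, -0.001, 0.233], [0.001, -0.001, -1.0, 0.261], [0.0, 0.0, 0.0, 1.0]]
```

View pics/w3.png

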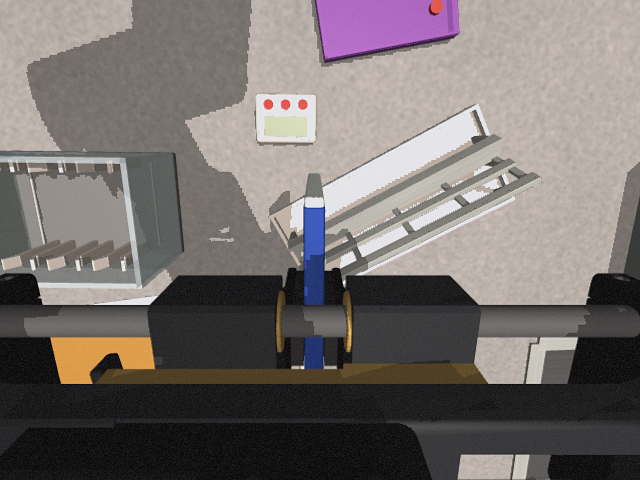

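```bash
python3 - <<'E'
from h import *
c=wrist(np.load("T3.npy"))
P=px2w(c,[[271,216],[477,104]],.014)[:,:2]; print(P.round(4)); d=P[0]-P[1]; L=np.linalg.norm(d); d/=L
xd=np.array([d[1],-d[0]]); xd*=-np.sign(xd[0]); print("len",L,"yaw x",np.degrees(np.arctan2(xd[1],xd[0])),"xd",xd)
O=P.mean(0)-.050*xd; print("origin",O.round(4),"ledge",(O+.0075*xd).round(4))
for s in(O,np.array([.481,.3175])):
  xx=np.array([-.901,-.433]); yy=np.array([.433,-.901])
  # ledge end top-back corners & lip top predicted pixels
  pts=[]
  for y in(-.118,.118):
    for x,z in((0,.042),(.0155,.0475),(.0115,.0567)): pts.append([*(s+x*xx+y*yy),z])
  print(w2px(c,pts).round(0).tolist())
go([*(O+.0075*xd),.26],25.6); print(telemetry.get_obs()["q"].round(2))
E
```

```text
[[0.4937 0.1831]
 [0.3815 0.4096]]
len 0.25273729237872133 yaw x -153.6512405334549 xd [-0.89610905 -0.44383395]
origin [0.4824 0.3186] ledge [0.4757 0.3152]
[[500.0, 153.0], [498.0, 139.0], [504.0, 143.0], [297.0, 256.0], [290.0, 245.0], [291.0, 251.0]]
[[499.0, 151.0], [497.0, 137.0], [503.0, 141.0], [296.0, 255.0], [289.0, 244.0], [290.0, 250.0]]
shift [ 9.3 82.4  1.3] roll 62.0
[ 0.24  0.38  1.63 -0.    1.13 -1.29]
```

```bash
M='python3 -m creep'
$M '[{"translation":[0,20,0],"roll":7,"gripper":4},{"translation":[0,40,0],"roll":14,"gripper":4},{"translation":[0,60,0],"roll":21,"gripper":4},{"translation":[3,80,0],"roll":28,"gripper":4},{"translation":[6,83,0],"roll":35,"gripper":4}]'|head -2
$M '[{"translation":[0,0,0],"roll":7,"gripper":4},{"translation":[0,0,0],"roll":14,"gripper":4},{"translation":[0,0,0],"roll":21,"gripper":4},{"translation":[0,0,0],"roll":27,"gripper":4},{"translation":[0,0,0],"roll":27,"gripper":4}]'
python3 - <<'E'
from seg import *
go([.4777,.316,.150],25.9)
T=tool(); np.save("T4",T); im=viewer.camera("wrist"); cv2.imwrite("pics/w4.png",im); print(T.round(3).tolist())
E
```

```text
time: 12.07
position: [0.4801, 0.3179, 0.2616]
time: 12.48
position: [0.4797, 0.3152, 0.2615]
tool_rot: [0.534, 0.845, -0.0, -0.0]
ft_force: [-1.1, -0.0, -0.9]
grip_width: 0.0078
grip_force: 25.0
shift [  1.6  -1.4 111.5] roll -0.5
[[-0.429, 0.903, -0.0, 0.48], [0.903, 0.429, -0.0, 0.315], [-0.0, -0.001, -1.0, 0.262], [0.0, 0.0, 0.0, 1.0]]
```

View pics/w4.png

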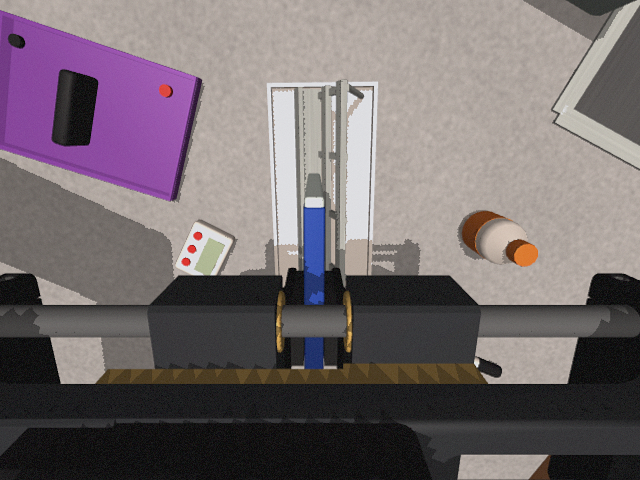

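```bash
python3 - <<'E'
from h import *
T=np.load("T4.npy"); c=wrist(T)
def tl(uv,z): return (np.linalg.inv(T)@np.c_[px2w(c,uv,z),np.ones(len(uv))].T)[:2].T*1000
print("front",tl([[268,83],[276.5,270]],.014).round(1).tolist(),"back",tl([[378,83],[371,270]],.014).round(1).tolist())
E
python3 - <<'E'
import cv2; im=cv2.imread("pics/w4.png")
cv2.imwrite("pics/w4c.png",cv2.resize(im[70:290,250:400],None,fx=4,fy=2.7,interpolation=2))
E
```

```text
front [[127.6, -46.7], [-80.6, -43.7]] back [[127.8, 67.9], [-80.5, 70.0]]
```

View pics/w4c.png

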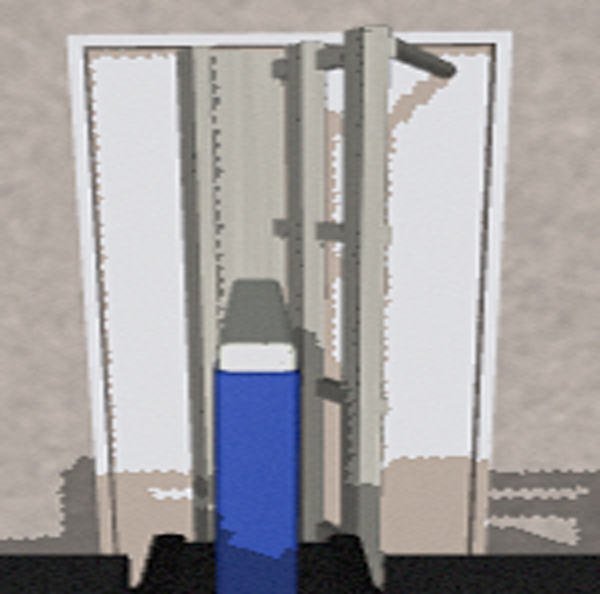

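```bash
M='python3 -m creep'
$M '[{"translation":[1,-0.7,35],"roll":-0.5,"gripper":4},{"translation":[1,-0.7,65],"roll":-0.5,"gripper":4},{"translation":[1,-0.7,90],"roll":-0.5,"gripper":4},{"translation":[1,-0.7,111],"roll":-0.5,"gripper":4},{"translation":[1,-0.7,111],"roll":-0.5,"gripper":4}]'
$M '[{"translation":[0,0,4],"roll":0,"gripper":4},{"translation":[0,0,8],"roll":0,"gripper":4},{"translation":[0,0,12],"roll":0,"gripper":4},{"translation":[0,0,14],"roll":0,"gripper":4},{"translation":[0,0,14],"roll":0,"gripper":4}]'
$M '[{"translation":[0,0,1.5],"roll":0,"gripper":4},{"translation":[0,0,3],"roll":0,"gripper":4},{"translation":[0,0,3],"roll":0,"gripper":4}]'
```

```text
time: 12.95
position: [0.4757, 0.3152, 0.1465]
tool_rot: [0.528, 0.849, -0.004, -0.003]
ft_force: [-0.9, -0.8, -1.7]
grip_width: 0.0079
grip_force: 25.0
time: 13.37
position: [0.4786, 0.3175, 0.137]
tool_rot: [0.529, 0.849, 0.0, 0.0]
ft_force: [-0.6, -0.7, -1.5]
grip_width: 0.0076
grip_force: 25.0
time: 13.62
position: [0.4783, 0.3175, 0.1336]
tool_rot: [0.529, 0.849, 0.0, 0.0]
ft_force: [-0.0, 0.4, -1.2]
grip_width: 0.0081
grip_force: 25.0
```

```bash
M='python3 -m creep'
$M '[{"translation":[0,0,1],"roll":0,"gripper":4},{"translation":[0,0,1],"roll":0,"gripper":4},{"translation":[0,0,1],"roll":0,"gripper":4}]'|sed -n '2p;4p'
$M '[{"translation":[0,0,1],"roll":0,"gripper":4},{"translation":[0,0,1],"roll":0,"gripper":4},{"translation":[0,0,1],"roll":0,"gripper":4}]'|sed -n '2p;4p'
```

```text
position: [0.4783, 0.3174, 0.1325]
ft_force: [-0.3, 0.2, -0.8]
position: [0.4786, 0.3176, 0.1318]
ft_force: [0.0, 0.9, 0.0]
```

```bash
M='python3 -m creep'
$M '[{"translation":[0,0,0],"roll":0,"gripper":87},{"translation":[0,0,0],"roll":0,"gripper":87},{"translation":[0,0,0],"roll":0,"gripper":87},{"translation":[0,0,0],"roll":0,"gripper":87},{"translation":[0,0,0],"roll":0,"gripper":87}]' 
$M '[{"translation":[0,0,0],"roll":0,"gripper":87},{"translation":[0,0,0],"roll":0,"gripper":87},{"translation":[0,0,0],"roll":0,"gripper":87},{"translation":[0,0,0],"roll":0,"gripper":87},{"translation":[0,0,0],"roll":0,"gripper":87}]' 
$M '[{"translation":[0,0,-30],"roll":0,"gripper":87},{"translation":[0,0,-65],"roll":0,"gripper":87},{"translation":[0,0,-100],"roll":0,"gripper":87},{"translation":[0,0,-130],"roll":0,"gripper":87},{"translation":[-40,0,-130],"roll":0,"gripper":87}]' |head -2
$M '[{"translation":[-40,0,0],"roll":0,"gripper":87},{"translation":[-80,0,0],"roll":0,"gripper":87},{"translation":[-80,0,0],"roll":0,"gripper":87}]' |head -2
python3 - <<'E'
from seg import *
T=tool(); np.save("T5",T); im=viewer.camera("wrist"); cv2.imwrite("pics/w5.png",im); print(T.round(3).tolist())
s=viewer.camera("scene"); cv2.imwrite("pics/s5.png",s)
a=cv2.resize(s[170:320,360:540],(540,450)); b=im[0:300,100:]; 
o=np.zeros((600,800,3),np.uint8); o[:300,:540]=b; o[300:,:360]=cv2.resize(a,(360,300)); t=viewer.camera("top");cv2.imwrite("pics/t5.png",t);o[300:,360:]=cv2.resize(t[110:310,140:490],(440,300));cv2.imwrite("pics/m5.png",o)
E
```

```text
time: 14.53
position: [0.4783, 0.3174, 0.1315]
tool_rot: [0.529, 0.849, -0.0, -0.0]
ft_force: [-0.2, 1.5, -0.7]
grip_width: 0.0337
grip_force: 0.1
time: 14.95
position: [0.4783, 0.3174, 0.1316]
tool_rot: [0.529, 0.849, -0.0, 0.0]
ft_force: [-0.1, 0.0, 0.8]
grip_width: 0.0666
grip_force: 0.0
time: 15.37
position: [0.497, 0.2874, 0.2685]
time: 15.62
position: [0.5348, 0.204, 0.2621]
[[-0.436, 0.9, 0.004, 0.535], [0.9, 0.436, -0.003, 0.204], [-0.005, 0.002, -1.0, 0.262], [0.0, 0.0, 0.0, 1.0]]
```

View pics/m5.png

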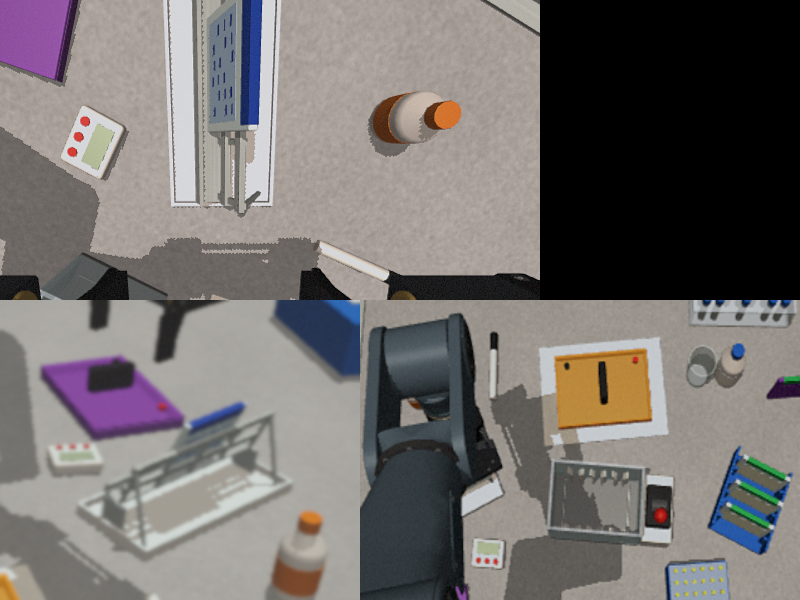

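```bash
python3 - <<'E'
from seg import *
im=cv2.imread("pics/t5.png")
print("green",rects(im,cam("top"),(50,120,60),(80,255,255),.103,(410,200,80,85),10))
print("lid",rects(im,cam("top"),(12,120,100),(25,255,255),.020,(270,100,115,110)))
T=np.load("T5.npy"); c=wrist(T); O=np.array([.4823,.3183]); xd=np.array([-.898,-.440]); yd=np.array([.440,-.898])
w=rects(cv2.imread("pics/w5.png"),c,(105,150,60),(130,255,255),.132,(300,0,70,135),100); print(w)
for r in w: d=np.array(r[0])-O; print("stand x,y of top",d@xd,d@yd)
for z in(.046,): 
  P=px2w(c,[[308,128]],z)[:,:2]-O; print("foot corner",P@xd,P@yd)
go([.484,-.334,.262],66.7-90); print(telemetry.get_obs()["q"].round(2))
E
```

```text
green [([0.447299987077713, -0.3174999952316284], [0.07739999890327454, 0.010999999940395355], 67.2), ([0.4860999882221222, -0.33640000224113464], [0.07779999822378159, 0.011500000022351742], 67.0), ([0.5278000235557556, -0.35339999198913574], [0.07609999924898148, 0.012000000104308128], 66.8)]
lid [([0.6917999982833862, -0.027400000020861626], [0.20160000026226044, 0.1395999938249588], 95.6)]
[([0.5058000087738037, 0.32670000195503235], [0.08049999922513962, 0.012900000438094139], 116.1)]
stand x,y of top -0.024799008739089946 0.002796802104854605
foot corner [0.00702182] [0.04467579]
shift [-467.7 -280.7   -0.9] roll 49.3
[ 0.18  0.43  1.55  0.    1.16 -0.28]
```

```bash
M='python3 -m creep'
for i in 1 2; do $M '[{"translation":[-33,-20,0],"roll":0,"gripper":40},{"translation":[-66,-40,0],"roll":0,"gripper":40},{"translation":[-99,-60,0],"roll":0,"gripper":40},{"translation":[-132,-80,0],"roll":0,"gripper":40},{"translation":[-165,-100,0],"roll":0,"gripper":40}]'|head -2; done
$M '[{"translation":[-33,-20,0],"roll":7,"gripper":40},{"translation":[-66,-40,0],"roll":14,"gripper":40},{"translation":[-99,-60,0],"roll":21,"gripper":40},{"translation":[-132,-80,0],"roll":28,"gripper":40},{"translation":[-137,-81,0],"roll":35,"gripper":40}]'|head -2
$M '[{"translation":[0,0,0],"roll":7,"gripper":40},{"translation":[0,0,0],"roll":14,"gripper":40},{"translation":[0,0,0],"roll":14,"gripper":40},{"translation":[0,0,0],"roll":14,"gripper":40}]'|head -3
python3 - <<'E'
from seg import *
T=tool(); np.save("T6",T); im=viewer.camera("wrist"); cv2.imwrite("pics/w6.png",im);print(T.round(3).tolist())
t=viewer.camera("top");cv2.imwrite("pics/t6.png",t)
print("green w",rects(im,wrist(T),(50,120,60),(80,255,255),.103,(0,0,640,480),60))
print("green t",rects(t,cam("top"),(50,120,60),(80,255,255),.103,(410,200,80,85),10))
E
```

```text
time: 16.18
position: [0.5131, 0.0179, 0.2615]
time: 16.6
position: [0.4967, -0.1745, 0.2615]
time: 17.02
position: [0.485, -0.3386, 0.2615]
time: 17.35
position: [0.4851, -0.3319, 0.2613]
tool_rot: [0.832, 0.555, 0.0, -0.0]
[[0.384, 0.923, -0.0, 0.485], [0.923, -0.384, 0.001, -0.332], [0.001, -0.001, -1.0, 0.261], [0.0, 0.0, 0.0, 1.0]]
green w [([0.6836000084877014, -0.4302999973297119], [0.08250000327825546, 0.014800000004470348], 95.1), ([0.48750001192092896, -0.3375999927520752], [0.07859999686479568, 0.00839999970048666], 66.9), ([0.5289999842643738, -0.353300005197525], [0.07940000295639038, 0.010300000198185444], 66.8), ([0.4490000009536743, -0.3181000053882599], [0.07940000295639038, 0.009700000286102295], 65.8)]
green t []
```

View pics/w6.png

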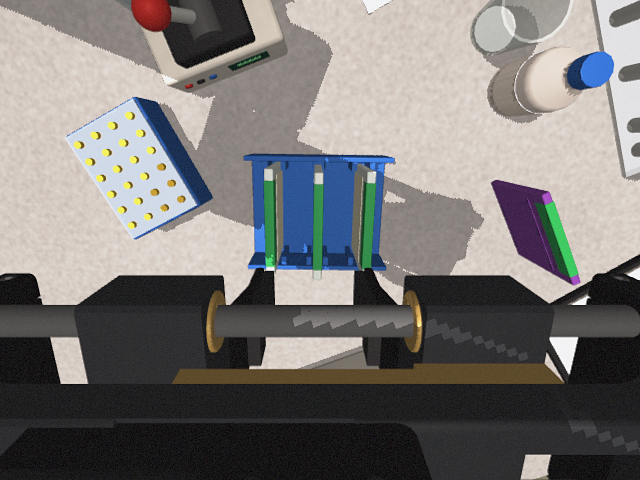

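```bash
python3 - <<'E'
from h import *
go([.449,-.3181,.200],-23.3)
go([.449,-.3181,.096],-23.3)
E
```

```text
shift [ -0.9 -38.7  61.5] roll 0.7
shift [ -0.9 -38.6 165.5] roll 0.7
```

```bash
M='python3 -m creep'
$M '[{"translation":[-1,-30,0],"roll":0.7,"gripper":38},{"translation":[-1,-38.5,30],"roll":0.7,"gripper":38},{"translation":[-1,-38.5,65],"roll":0.7,"gripper":38},{"translation":[-1,-38.5,90],"roll":0.7,"gripper":38},{"translation":[-1,-38.5,90],"roll":0.7,"gripper":38}]'|sed -n '2p;5p'
$M '[{"translation":[0,0,20],"roll":0,"gripper":38},{"translation":[0,0,40],"roll":0,"gripper":38},{"translation":[0,0,60],"roll":0,"gripper":38},{"translation":[0,0,72],"roll":0,"gripper":38},{"translation":[0,0,75],"roll":0,"gripper":38}]'|sed -n '2p;4p;5p'
$M '[{"translation":[0,0,0],"roll":0,"gripper":4},{"translation":[0,0,0],"roll":0,"gripper":4},{"translation":[0,0,0],"roll":0,"gripper":4},{"translation":[0,0,0],"roll":0,"gripper":4},{"translation":[0,0,0],"roll":0,"gripper":4}]' 25|sed -n '2p;4p;5p'
$M '[{"translation":[0,0,0],"roll":0,"gripper":4},{"translation":[0,0,0],"roll":0,"gripper":4},{"translation":[0,0,0],"roll":0,"gripper":4}]' 25
```

```text
position: [0.4462, -0.3161, 0.1673]
grip_width: 0.0381
position: [0.4488, -0.3188, 0.0959]
ft_force: [0.5, -0.2, -0.2]
grip_width: 0.038
position: [0.4492, -0.3197, 0.0976]
ft_force: [0.3, 0.8, -0.5]
grip_width: 0.0127
time: 18.95
position: [0.4485, -0.3193, 0.0972]
tool_rot: [0.837, 0.548, -0.0, -0.0]
ft_force: [-1.5, 0.6, 6.6]
grip_width: 0.0078
grip_force: 24.9
```

```bash
M='python3 -m creep'
$M '[{"translation":[0,0,-20],"roll":0,"gripper":4},{"translation":[0,0,-55],"roll":0,"gripper":4},{"translation":[0,0,-95],"roll":0,"gripper":4},{"translation":[0,0,-130],"roll":0,"gripper":4},{"translation":[0,0,-165],"roll":0,"gripper":4}]'
python3 - <<'E'
from h import *
go([.470,-.0615,.262],87.4)
E
```

```text
time: 19.37
position: [0.4486, -0.319, 0.2631]
tool_rot: [0.837, 0.548, 0.0, -0.0]
ft_force: [0.1, -0.2, -0.8]
grip_width: 0.0082
grip_force: 25.0
shift [244.6 -83.4   1.1] roll 69.0
```

```bash
M='python3 -m creep'
$M '[{"translation":[30,-10,0],"roll":0,"gripper":4},{"translation":[66,-22,0],"roll":0,"gripper":4},{"translation":[102,-35,0],"roll":0,"gripper":4},{"translation":[140,-48,0],"roll":0,"gripper":4},{"translation":[178,-61,0],"roll":0,"gripper":4}]'|head -2
$M '[{"translation":[36,-12,0],"roll":7,"gripper":4},{"translation":[66.6,-22.4,0],"roll":14,"gripper":4},{"translation":[66.6,-22.4,0],"roll":21,"gripper":4},{"translation":[66.6,-22.4,0],"roll":28,"gripper":4},{"translation":[66.6,-22.4,0],"roll":35,"gripper":4}]'|head -2
$M '[{"translation":[0,0,0],"roll":7,"gripper":4},{"translation":[0,0,0],"roll":14,"gripper":4},{"translation":[0,0,0],"roll":21,"gripper":4},{"translation":[0,0,0],"roll":28,"gripper":4},{"translation":[0,0,0],"roll":34,"gripper":4}]'|head -2
$M '[{"translation":[0,0,0],"roll":0,"gripper":4},{"translation":[0,0,0],"roll":0,"gripper":4}]'
python3 - <<'E'
from seg import *
go([.470,-.0615,.262],87.4)
T=tool(); np.save("T7",T); im=viewer.camera("wrist"); cv2.imwrite("pics/w7.png",im);print(T.round(3).tolist())
E
```

```text
time: 19.78
position: [0.4636, -0.1301, 0.2614]
time: 20.2
position: [0.4699, -0.0605, 0.2614]
time: 20.62
position: [0.4699, -0.0616, 0.2612]
time: 20.78
position: [0.4699, -0.0617, 0.2613]
tool_rot: [1.0, -0.018, -0.0, -0.0]
ft_force: [-0.7, 0.5, -1.4]
grip_width: 0.0079
grip_force: 25.0
shift [ 0.1 -0.2 -0.7] roll 0.5
[[0.999, -0.036, -0.0, 0.47], [-0.036, -0.999, 0.0, -0.062], [-0.0, -0.0, -1.0, 0.261], [0.0, 0.0, 0.0, 1.0]]
```

View pics/w7.png

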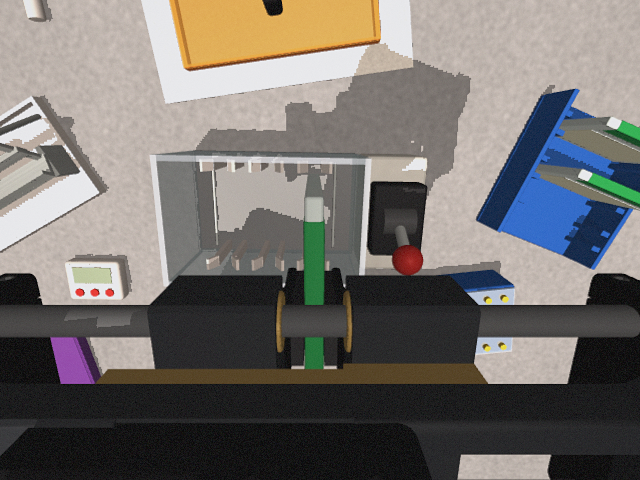

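```bash
python3 - <<'E'
from h import *
c=wrist(np.load("T7.npy")); P=px2w(c,[[152,155],[369,158]],.110); print(P.round(4)); 
d=P[1]-P[0]; print(np.linalg.norm(d),np.degrees(np.arctan2(d[1],d[0])))
x=d[:2]/np.linalg.norm(d); y=np.array([-x[1],x[0]]); print("centre",P.mean(0)[:2]-.059*y, "x",x)
for s in(-.045,0,.045): 
  ctr=np.array([.472,-.0165]);X=np.array([-.044,-.999]);Y=np.array([.999,-.044])
  print(s,w2px(c,[[*(ctr+(s+o)*X+.045*Y),.080] for o in(-.0065,.0065)]).round(0).tolist())
E
```

```text
[[ 0.5349  0.0699  0.11  ]
 [ 0.5262 -0.1097  0.11  ]]
0.17986117800800155 -92.7716645089268
centre [ 0.47163836 -0.01704744] x [-0.04835581 -0.99883017]
-0.045 [[209.0, 169.0], [223.0, 170.0]]
0 [[258.0, 170.0], [272.0, 170.0]]
0.045 [[307.0, 170.0], [321.0, 170.0]]
```

```bash
M='python3 -m creep'
$M '[{"translation":[0,0,25],"roll":0.4,"gripper":4},{"translation":[0,0,55],"roll":0.4,"gripper":4},{"translation":[0,0,75],"roll":0.4,"gripper":4},{"translation":[0,0,82],"roll":0.4,"gripper":4},{"translation":[0,0,82],"roll":0.4,"gripper":4}]'|sed -n '2p;4p'
$M '[{"translation":[0,0,10],"roll":0,"gripper":4},{"translation":[0,0,20],"roll":0,"gripper":4},{"translation":[0,0,30],"roll":0,"gripper":4},{"translation":[0,0,40],"roll":0,"gripper":4},{"translation":[0,0,40],"roll":0,"gripper":4}]'|sed -n '2p;4p'
$M '[{"translation":[0,0,10],"roll":0,"gripper":4},{"translation":[0,0,20],"roll":0,"gripper":4},{"translation":[0,0,30],"roll":0,"gripper":4},{"translation":[0,0,37],"roll":0,"gripper":4},{"translation":[0,0,37],"roll":0,"gripper":4}]'|sed -n '2p;4p'
```

```text
position: [0.4689, -0.0614, 0.178]
ft_force: [-0.7, -0.5, 0.1]
position: [0.4703, -0.0619, 0.1395]
ft_force: [0.0, -0.1, -0.5]
position: [0.4703, -0.0619, 0.1025]
ft_force: [-0.1, 0.0, -0.1]
```

```bash
M='python3 -m creep'
$M '[{"translation":[0,0,1.5],"roll":0,"gripper":4},{"translation":[0,0,3],"roll":0,"gripper":4},{"translation":[0,0,3],"roll":0,"gripper":4}]'|sed -n '2p;4p'
$M '[{"translation":[0,0,0.5],"roll":0,"gripper":24},{"translation":[0,0,0.5],"roll":0,"gripper":24},{"translation":[0,0,0.5],"roll":0,"gripper":24},{"translation":[0,0,0.5],"roll":0,"gripper":24},{"translation":[0,0,0.5],"roll":0,"gripper":24}]'|sed -n '2p;4,5p'
$M '[{"translation":[0,0,-35],"roll":0,"gripper":24},{"translation":[0,0,-75],"roll":0,"gripper":24},{"translation":[0,0,-115],"roll":0,"gripper":24},{"translation":[0,0,-155],"roll":0,"gripper":24},{"translation":[0,0,-163],"roll":0,"gripper":24}]'|sed -n '2p;4p'
python3 - <<'E'
from seg import *
T=tool(); im=viewer.camera("wrist"); cv2.imwrite("pics/w8.png",im)
g=rects(im,wrist(T),(50,120,60),(80,255,255),.105,(0,0,640,480),60); print(g)
g=rects(im,wrist(T),(50,120,60),(80,255,255),.103,(450,0,190,480),60); print(g)
go([.4875,-.3376,.262],-23.3)
E
```

```text
position: [0.4705, -0.0619, 0.1]
ft_force: [0.3, 1.3, -0.7]
position: [0.4701, -0.0618, 0.0992]
ft_force: [0.6, -0.3, -0.9]
grip_width: 0.0233
position: [0.4734, -0.0628, 0.2682]
ft_force: [1.9, -0.2, 1.0]
[([0.4724000096321106, -0.0625], [0.07760000228881836, 0.008100000210106373], 177.2), ([0.49079999327659607, -0.32739999890327454], [0.06960000097751617, 0.010499999858438969], 66.6), ([0.5378000140190125, -0.3294000029563904], [0.04520000144839287, 0.012400000356137753], 66.7)]
[([0.4903999865055084, -0.32910001277923584], [0.07010000199079514, 0.010599999688565731], 66.6), ([0.5378000140190125, -0.3310999870300293], [0.045499999076128006, 0.012400000356137753], 66.7)]
shift [ 26.9 273.9   6.4] roll -69.3
```

```bash
M='python3 -m creep'
$M '[{"translation":[4,38,0],"roll":0,"gripper":38},{"translation":[8,77,0],"roll":0,"gripper":38},{"translation":[12,116,0],"roll":0,"gripper":38},{"translation":[16,155,0],"roll":0,"gripper":38},{"translation":[20,195,0],"roll":0,"gripper":38}]'|head -2
$M '[{"translation":[4,40,0],"roll":-7,"gripper":38},{"translation":[7,79,0],"roll":-14,"gripper":38},{"translation":[7,79,0],"roll":-21,"gripper":38},{"translation":[7,79,0],"roll":-28,"gripper":38},{"translation":[7,79,0],"roll":-35,"gripper":38}]'|head -2
$M '[{"translation":[0,0,0],"roll":-7,"gripper":38},{"translation":[0,0,0],"roll":-14,"gripper":38},{"translation":[0,0,0],"roll":-21,"gripper":38},{"translation":[0,0,0],"roll":-28,"gripper":38},{"translation":[0,0,0],"roll":-34.3,"gripper":38}]'|head -2
$M '[{"translation":[0,0,0],"roll":0,"gripper":38},{"translation":[0,0,0],"roll":0,"gripper":38}]'|head -2
python3 - <<'E'
from seg import *
T=tool(); im=viewer.camera("wrist"); cv2.imwrite("pics/w9.png",im)
g=rects(im,wrist(T),(50,120,60),(80,255,255),.103,(0,0,640,480),60); print(g)
go([.4875,-.3376,.096],-23.2)
E
```

```text
time: 23.63
position: [0.4801, -0.2584, 0.2602]
time: 24.05
position: [0.4834, -0.3371, 0.2593]
time: 24.47
position: [0.4837, -0.336, 0.2597]
time: 24.63
position: [0.484, -0.3362, 0.2604]
[([0.6836000084877014, -0.43059998750686646], [0.08259999752044678, 0.014800000004470348], 95.1), ([0.4875999987125397, -0.33799999952316284], [0.0778999999165535, 0.008299999870359898], 66.6), ([0.5289999842643738, -0.35350000858306885], [0.07850000262260437, 0.009999999776482582], 66.7)]
shift [ -0.    4.  164.7] roll -0.3
```

```bash
M='python3 -m creep'
$M '[{"translation":[0,4,30],"roll":-0.3,"gripper":38},{"translation":[0,4,65],"roll":-0.3,"gripper":38},{"translation":[0,4,100],"roll":-0.3,"gripper":38},{"translation":[0,4,120],"roll":-0.3,"gripper":38},{"translation":[0,4,120],"roll":-0.3,"gripper":38}]'|sed -n '2p;5p'
$M '[{"translation":[0,0,15],"roll":0,"gripper":38},{"translation":[0,0,30],"roll":0,"gripper":38},{"translation":[0,0,41],"roll":0,"gripper":38},{"translation":[0,0,44],"roll":0,"gripper":38},{"translation":[0,0,44],"roll":0,"gripper":4}]'|sed -n '2p;4p;5p'
$M '[{"translation":[0,0,0],"roll":0,"gripper":4},{"translation":[0,0,0],"roll":0,"gripper":4},{"translation":[0,0,0],"roll":0,"gripper":4},{"translation":[0,0,0],"roll":0,"gripper":4},{"translation":[0,0,0],"roll":0,"gripper":4}]' 25|sed -n '2p;4p;5p'
$M '[{"translation":[0,0,0],"roll":0,"gripper":4},{"translation":[0,0,0],"roll":0,"gripper":4},{"translation":[0,0,0],"roll":0,"gripper":4}]' 25
$M '[{"translation":[0,0,-20],"roll":0,"gripper":4},{"translation":[0,0,-55],"roll":0,"gripper":4},{"translation":[0,0,-95],"roll":0,"gripper":4},{"translation":[0,0,-130],"roll":0,"gripper":4},{"translation":[0,0,-165],"roll":0,"gripper":4}]'
python3 - <<'E'
from h import *
go([.472,-.0168,.262],87.3)
E
```

```text
position: [0.4854, -0.3356, 0.1368]
grip_width: 0.0383
position: [0.4882, -0.3382, 0.0979]
ft_force: [0.3, 0.0, 0.1]
grip_width: 0.0358
position: [0.4883, -0.3384, 0.0986]
ft_force: [-1.4, 1.1, 3.3]
grip_width: 0.0079
time: 26.18
position: [0.4882, -0.3384, 0.0986]
tool_rot: [0.834, 0.552, -0.0, 0.0]
ft_force: [-1.1, 0.3, 6.1]
grip_width: 0.0077
grip_force: 24.9
time: 26.6
position: [0.4882, -0.3381, 0.2643]
tool_rot: [0.834, 0.552, 0.0, -0.0]
ft_force: [0.1, -1.0, -0.7]
grip_width: 0.0076
grip_force: 25.0
shift [ 289.4 -140.5    2.4] roll 69.7
```

```bash
M='python3 -m creep'
$M '[{"translation":[30,-14,0],"roll":0,"gripper":4},{"translation":[64,-31,0],"roll":0,"gripper":4},{"translation":[98,-48,0],"roll":0,"gripper":4},{"translation":[134,-65,0],"roll":0,"gripper":4},{"translation":[170,-82,0],"roll":0,"gripper":4}]'|head -2
$M '[{"translation":[35,-17,0],"roll":7,"gripper":4},{"translation":[70,-34,0],"roll":14,"gripper":4},{"translation":[105,-51,0],"roll":21,"gripper":4},{"translation":[119.4,-58.5,0],"roll":28,"gripper":4},{"translation":[119.4,-58.5,0],"roll":35,"gripper":4}]'|head -2
$M '[{"translation":[0,0,0],"roll":7,"gripper":4},{"translation":[0,0,0],"roll":14,"gripper":4},{"translation":[0,0,0],"roll":21,"gripper":4},{"translation":[0,0,0],"roll":28,"gripper":4},{"translation":[0,0,0],"roll":34.7,"gripper":4}]'|head -2
$M '[{"translation":[0,0,0],"roll":0,"gripper":4},{"translation":[0,0,0],"roll":0,"gripper":4},{"translation":[0,0,0],"roll":0,"gripper":4}]'
python3 - <<'E'
from h import *
go([.472,-.0168,.1806],87.3)
E
```

```text
time: 27.02
position: [0.4787, -0.1482, 0.2627]
time: 27.43
position: [0.4703, -0.0125, 0.2626]
time: 27.85
position: [0.4719, -0.0168, 0.2627]
time: 28.1
position: [0.4719, -0.0169, 0.2628]
tool_rot: [1.0, -0.013, -0.0, -0.0]
ft_force: [0.1, 0.6, -0.3]
grip_width: 0.0078
grip_force: 25.0
shift [ 0.1 -0.1 82.2] roll 1.2
```

```bash
M='python3 -m creep'
$M '[{"translation":[0,0,25],"roll":1.2,"gripper":4},{"translation":[0,0,55],"roll":1.2,"gripper":4},{"translation":[0,0,75],"roll":1.2,"gripper":4},{"translation":[0,0,82],"roll":1.2,"gripper":4},{"translation":[0,0,82],"roll":1.2,"gripper":4}]'|sed -n '2p;4p'
$M '[{"translation":[0,0,10],"roll":0,"gripper":4},{"translation":[0,0,20],"roll":0,"gripper":4},{"translation":[0,0,30],"roll":0,"gripper":4},{"translation":[0,0,40],"roll":0,"gripper":4},{"translation":[0,0,40],"roll":0,"gripper":4}]'|sed -n '2p;4p'
$M '[{"translation":[0,0,10],"roll":0,"gripper":4},{"translation":[0,0,20],"roll":0,"gripper":4},{"translation":[0,0,30],"roll":0,"gripper":4},{"translation":[0,0,37],"roll":0,"gripper":4},{"translation":[0,0,37],"roll":0,"gripper":4}]'|sed -n '2p;4p'
$M '[{"translation":[0,0,1.5],"roll":0,"gripper":4},{"translation":[0,0,2.5],"roll":0,"gripper":4},{"translation":[0,0,2.5],"roll":0,"gripper":4}]'|sed -n '2p;4p'
```

```text
position: [0.4709, -0.0167, 0.1795]
ft_force: [-0.8, -0.5, -0.3]
position: [0.4723, -0.0171, 0.141]
ft_force: [-0.8, 0.7, -0.8]
position: [0.4723, -0.0171, 0.104]
ft_force: [-0.5, -0.2, -0.8]
position: [0.4725, -0.0171, 0.102]
ft_force: [-0.2, -1.0, -1.0]
```

```bash
M='python3 -m creep'
$M '[{"translation":[0,0,1],"roll":0,"gripper":4},{"translation":[0,0,1],"roll":0,"gripper":4},{"translation":[0,0,1],"roll":0,"gripper":4}]'|sed -n '2p;4p'
$M '[{"translation":[0,0,0.5],"roll":0,"gripper":24},{"translation":[0,0,0.5],"roll":0,"gripper":24},{"translation":[0,0,0.5],"roll":0,"gripper":24},{"translation":[0,0,0.5],"roll":0,"gripper":24},{"translation":[0,0,0.5],"roll":0,"gripper":24}]'|sed -n '2p;4,5p'
$M '[{"translation":[0,0,-35],"roll":0,"gripper":24},{"translation":[0,0,-75],"roll":0,"gripper":24},{"translation":[0,0,-115],"roll":0,"gripper":24},{"translation":[0,0,-155],"roll":0,"gripper":24},{"translation":[0,0,-161],"roll":0,"gripper":24}]'|sed -n '2p;4p'
python3 - <<'E'
from seg import *
T=tool(); im=viewer.camera("wrist"); cv2.imwrite("pics/w10.png",im)
print(rects(im,wrist(T),(50,120,60),(80,255,255),.105,(0,0,640,480),60))
go([.529,-.3535,.262],-23.2)
E
```

```text
position: [0.4721, -0.017, 0.1007]
ft_force: [0.2, -0.5, -0.8]
position: [0.4721, -0.017, 0.1001]
ft_force: [0.6, -0.4, -0.0]
grip_width: 0.0229
position: [0.4758, -0.0178, 0.2674]
ft_force: [0.4, -0.3, -0.7]
[([0.4733000099658966, -0.01730000041425228], [0.07750000059604645, 0.00839999970048666], 177.2), ([0.4724999964237213, -0.0617000013589859], [0.07840000092983246, 0.009800000116229057], 177.5)]
shift [ 70.1 332.8   5.5] roll -69.6
```

```bash
M='python3 -m creep'
$M '[{"translation":[8,38,0],"roll":0,"gripper":38},{"translation":[16,77,0],"roll":0,"gripper":38},{"translation":[24,116,0],"roll":0,"gripper":38},{"translation":[32,155,0],"roll":0,"gripper":38},{"translation":[40,195,0],"roll":0,"gripper":38}]'|head -2
$M '[{"translation":[8,38,0],"roll":-7,"gripper":38},{"translation":[16,77,0],"roll":-14,"gripper":38},{"translation":[24,116,0],"roll":-21,"gripper":38},{"translation":[30,138,0],"roll":-28,"gripper":38},{"translation":[30,138,0],"roll":-35,"gripper":38}]'|head -2
$M '[{"translation":[0,0,0],"roll":-7,"gripper":38},{"translation":[0,0,0],"roll":-14,"gripper":38},{"translation":[0,0,0],"roll":-21,"gripper":38},{"translation":[0,0,0],"roll":-28,"gripper":38},{"translation":[0,0,0],"roll":-34.6,"gripper":38}]'|head -2
$M '[{"translation":[0,0,0],"roll":0,"gripper":38},{"translation":[0,0,0],"roll":0,"gripper":38}]'|head -2
python3 - <<'E'
from seg import *
T=tool(); im=viewer.camera("wrist"); cv2.imwrite("pics/w11.png",im)
g=rects(im,wrist(T),(50,120,60),(80,255,255),.103,(0,0,640,480),60); print(g)
t=viewer.camera("top"); cv2.imwrite("pics/t11.png",t); print("lid",rects(t,cam("top"),(12,120,100),(25,255,255),.020,(260,80,140,150)))
go([.529,-.3535,.096],-23.3)
E
```

```text
time: 31.15
position: [0.5016, -0.2148, 0.2593]
time: 31.57
position: [0.5257, -0.3587, 0.2586]
time: 31.98
position: [0.5249, -0.3524, 0.2586]
time: 32.15
position: [0.5251, -0.3525, 0.2593]
[([0.6855000257492065, -0.43130001425743103], [0.08150000125169754, 0.013100000098347664], 95.1), ([0.5297999978065491, -0.35409998893737793], [0.07850000262260437, 0.008200000040233135], 66.7)]
lid [([0.7021999955177307, -0.07519999891519547], [0.2004999965429306, 0.131400004029274], 95.7)]
shift [  0.6   3.8 164. ] roll -0.0
```

```bash
M='python3 -m creep'
$M '[{"translation":[0,4.5,30],"roll":0,"gripper":38},{"translation":[0,4.5,65],"roll":0,"gripper":38},{"translation":[0,4.5,100],"roll":0,"gripper":38},{"translation":[0,4.5,120],"roll":0,"gripper":38},{"translation":[0,4.5,120],"roll":0,"gripper":38}]'|sed -n '2p;5p'
$M '[{"translation":[0,0,15],"roll":0,"gripper":38},{"translation":[0,0,30],"roll":0,"gripper":38},{"translation":[0,0,41],"roll":0,"gripper":38},{"translation":[0,0,44],"roll":0,"gripper":38},{"translation":[0,0,44],"roll":0,"gripper":4}]'|sed -n '2p;4p;5p'
$M '[{"translation":[0,0,0],"roll":0,"gripper":4},{"translation":[0,0,0],"roll":0,"gripper":4},{"translation":[0,0,0],"roll":0,"gripper":4},{"translation":[0,0,0],"roll":0,"gripper":4},{"translation":[0,0,0],"roll":0,"gripper":4}]' 25|sed -n '2p;4p;5p'
$M '[{"translation":[0,0,0],"roll":0,"gripper":4},{"translation":[0,0,0],"roll":0,"gripper":4},{"translation":[0,0,0],"roll":0,"gripper":4}]' 25
$M '[{"translation":[0,0,-20],"roll":0,"gripper":4},{"translation":[0,0,-55],"roll":0,"gripper":4},{"translation":[0,0,-95],"roll":0,"gripper":4},{"translation":[0,0,-130],"roll":0,"gripper":4},{"translation":[0,0,-165],"roll":0,"gripper":4}]'
python3 - <<'E'
from h import *
go([.4742,.0283,.262],87.3)
E
```

```text
position: [0.527, -0.3521, 0.1355]
grip_width: 0.038
position: [0.5298, -0.3547, 0.0969]
ft_force: [0.1, -0.6, 0.2]
grip_width: 0.0356
position: [0.53, -0.355, 0.0977]
ft_force: [-2.1, 0.6, 2.7]
grip_width: 0.0077
time: 33.75
position: [0.53, -0.3549, 0.0976]
tool_rot: [0.835, 0.551, 0.0, 0.0]
ft_force: [-1.1, 0.3, 3.9]
grip_width: 0.0079
grip_force: 24.9
time: 34.17
position: [0.5297, -0.3545, 0.2632]
tool_rot: [0.835, 0.551, -0.0, -0.0]
ft_force: [0.3, -1.4, -1.5]
grip_width: 0.0075
grip_force: 25.0
shift [ 330.  -201.7    1.4] roll 69.5
```

```bash
M='python3 -m creep'
$M '[{"translation":[28,-17,0],"roll":0,"gripper":4},{"translation":[60,-37,0],"roll":0,"gripper":4},{"translation":[93,-57,0],"roll":0,"gripper":4},{"translation":[126,-77,0],"roll":0,"gripper":4},{"translation":[160,-98,0],"roll":0,"gripper":4}]'|head -2
$M '[{"translation":[34,-21,0],"roll":7,"gripper":4},{"translation":[68,-42,0],"roll":14,"gripper":4},{"translation":[102,-63,0],"roll":21,"gripper":4},{"translation":[136,-83,0],"roll":28,"gripper":4},{"translation":[170,-103.7,0],"roll":35,"gripper":4}]'|head -2
$M '[{"translation":[0,0,0],"roll":7,"gripper":4},{"translation":[0,0,0],"roll":14,"gripper":4},{"translation":[0,0,0],"roll":21,"gripper":4},{"translation":[0,0,0],"roll":28,"gripper":4},{"translation":[0,0,0],"roll":34.5,"gripper":4}]'|head -2
$M '[{"translation":[0,0,0],"roll":0,"gripper":4},{"translation":[0,0,0],"roll":0,"gripper":4},{"translation":[0,0,0],"roll":0,"gripper":4}]'
python3 - <<'E'
from h import *
go([.4742,.0283,.1796],87.3)
E
```

```text
time: 34.58
position: [0.5022, -0.1676, 0.2617]
time: 35.0
position: [0.4751, 0.0212, 0.2618]
time: 35.42
position: [0.4756, 0.0197, 0.2617]
time: 35.67
position: [0.4757, 0.0193, 0.2618]
tool_rot: [1.0, -0.005, -0.0, -0.0]
ft_force: [1.0, 0.1, -0.8]
grip_width: 0.0077
grip_force: 25.0
shift [-1.6 -8.9 82.2] roll 2.2
```

```bash
M='python3 -m creep'
$M '[{"translation":[-1.6,-9,0],"roll":2.2,"gripper":4},{"translation":[-1.6,-9,30],"roll":2.2,"gripper":4},{"translation":[-1.6,-9,60],"roll":2.2,"gripper":4},{"translation":[-1.6,-9,75],"roll":2.2,"gripper":4},{"translation":[-1.6,-9,75],"roll":2.2,"gripper":4}]'
$M '[{"translation":[0,0,2],"roll":0,"gripper":4},{"translation":[0,0,2],"roll":0,"gripper":4}]'
python3 - <<'E'
from h import *
go([.4742,.0283,.0996],87.3)
E
```

```text
time: 36.08
position: [0.4718, 0.0287, 0.1841]
tool_rot: [1.0, -0.024, -0.004, -0.001]
ft_force: [-0.6, 0.4, -1.0]
grip_width: 0.008
grip_force: 25.0
time: 36.25
position: [0.4752, 0.0281, 0.1856]
tool_rot: [1.0, -0.025, 0.001, 0.0]
ft_force: [0.0, 1.1, 0.2]
grip_width: 0.008
grip_force: 25.0
shift [-1.1 -0.1 86. ] roll -0.1
```

```bash
M='python3 -m creep'
$M '[{"translation":[-0.5,0,10],"roll":0,"gripper":4},{"translation":[-0.5,0,20],"roll":0,"gripper":4},{"translation":[-0.5,0,30],"roll":0,"gripper":4},{"translation":[-0.5,0,40],"roll":0,"gripper":4},{"translation":[-0.5,0,40],"roll":0,"gripper":4}]'|sed -n '2p;4p'
$M '[{"translation":[0,0,10],"roll":0,"gripper":4},{"translation":[0,0,20],"roll":0,"gripper":4},{"translation":[0,0,30],"roll":0,"gripper":4},{"translation":[0,0,40],"roll":0,"gripper":4},{"translation":[0,0,40],"roll":0,"gripper":4}]'|sed -n '2p;4p'
$M '[{"translation":[0,0,2.5],"roll":0,"gripper":4},{"translation":[0,0,4.5],"roll":0,"gripper":4},{"translation":[0,0,4.5],"roll":0,"gripper":4}]'|sed -n '2p;4p'
```

```text
position: [0.4741, 0.0282, 0.1451]
ft_force: [0.6, 0.2, -0.5]
position: [0.4742, 0.0283, 0.1051]
ft_force: [-0.6, 0.3, -1.2]
position: [0.4745, 0.0282, 0.1011]
ft_force: [0.1, 0.6, -0.5]
```

```bash
M='python3 -m creep'
$M '[{"translation":[0,0,1.2],"roll":0,"gripper":4},{"translation":[0,0,1.2],"roll":0,"gripper":4},{"translation":[0,0,1.2],"roll":0,"gripper":4}]'|sed -n '2p;4p'
$M '[{"translation":[0,0,0.5],"roll":0,"gripper":24},{"translation":[0,0,0.5],"roll":0,"gripper":24},{"translation":[0,0,0.5],"roll":0,"gripper":24},{"translation":[0,0,0.5],"roll":0,"gripper":24},{"translation":[0,0,0.5],"roll":0,"gripper":24}]'|sed -n '2p;4,5p'
$M '[{"translation":[0,0,-35],"roll":0,"gripper":24},{"translation":[0,0,-75],"roll":0,"gripper":24},{"translation":[0,0,-115],"roll":0,"gripper":24},{"translation":[0,0,-155],"roll":0,"gripper":24},{"translation":[0,0,-161],"roll":0,"gripper":24}]'|sed -n '2p;4p'
$M '[{"translation":[20,0,0],"roll":0,"gripper":50},{"translation":[40,0,0],"roll":0,"gripper":50},{"translation":[40,0,0],"roll":0,"gripper":50},{"translation":[40,0,0],"roll":0,"gripper":50},{"translation":[40,0,0],"roll":0,"gripper":50}]'|sed -n '2p;4p'
python3 - <<'E'
from seg import *
T=tool(); im=viewer.camera("wrist"); cv2.imwrite("pics/w12.png",im); np.save("T12",T)
c=wrist(T)
print(rects(im,c,(50,120,60),(80,255,255),.105,(0,0,640,480),60))
print("lid",rects(im,c,(12,120,100),(25,255,255),.020,(0,0,640,290),500))
t=viewer.camera("top"); cv2.imwrite("pics/t12.png",t); print("lid",rects(t,cam("top"),(12,120,100),(25,255,255),.020,(260,80,140,150)))
print("grip",rects(t,cam("top"),(0,0,0),(180,255,60),.06,(320,140,60,60)))
E
```

```text
position: [0.4742, 0.0283, 0.0996]
ft_force: [-0.6, 0.2, -0.1]
position: [0.4739, 0.0283, 0.0989]
ft_force: [-0.6, 0.8, -0.5]
grip_width: 0.0231
position: [0.4777, 0.0279, 0.2662]
ft_force: [0.1, 0.5, -0.7]
position: [0.5124, 0.0266, 0.259]
ft_force: [-0.5, 0.4, 0.4]
[([0.4733999967575073, -0.016599999740719795], [0.07840000092983246, 0.009800000116229057], 177.3), ([0.475600004196167, 0.0284000001847744], [0.07840000092983246, 0.008200000040233135], 177.4), ([0.4740999937057495, -0.06069999933242798], [0.07999999821186066, 0.011800000444054604], 177.5)]
lid [([0.6779000163078308, -0.07680000364780426], [0.2004999965429306, 0.09149999916553497], 95.6)]
lid [([0.7010999917984009, -0.10649999976158142], [0.1395999938249588, 0.13860000669956207], 5.5)]
grip [([0.6626999974250793, -0.06459999829530716], [0.14910000562667847, 0.0608999989926815], 170.0)]
```

View pics/w12.png

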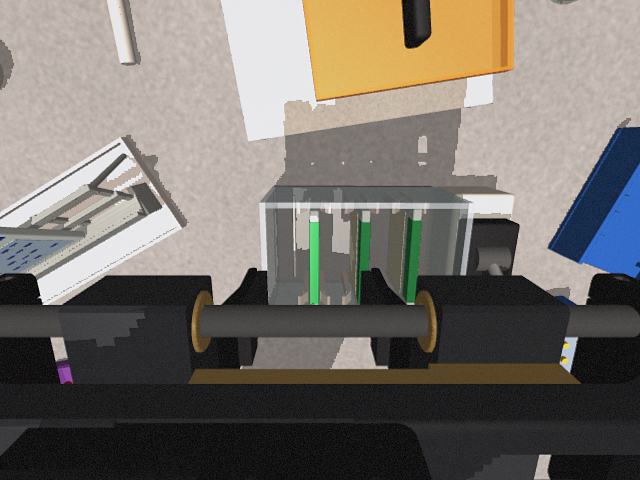

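```bash
M='python3 -m creep'
$M '[{"translation":[20,15,0],"roll":-4,"gripper":50},{"translation":[50,40,0],"roll":-8,"gripper":50},{"translation":[80,70,0],"roll":-8,"gripper":50},{"translation":[80,100,0],"roll":-8,"gripper":50},{"translation":[80,100,0],"roll":-8,"gripper":50}]'|sed -n '2p;4p'
$M '[{"translation":[0,0,0],"roll":0,"gripper":50},{"translation":[0,0,0],"roll":0,"gripper":50}]'|sed -n '2p;4p'
python3 - <<'E'
from seg import *
T=tool(); im=viewer.camera("wrist"); cv2.imwrite("pics/w13.png",im); np.save("T13",T)
c=wrist(T)
print("lid",rects(im,c,(12,120,100),(25,255,255),.020,(0,0,640,290),500))
print("grip",rects(im,c,(0,0,0),(180,255,60),.06,(240,0,160,265),300))
go([.702,-.0755,.0395],95.7); print(telemetry.get_obs()["q"].round(2))
E
```

```text
position: [0.5897, -0.0829, 0.2593]
ft_force: [-0.6, 0.2, 0.3]
position: [0.5874, -0.0769, 0.2593]
ft_force: [-0.3, 0.8, -0.5]
lid [([0.7008000016212463, -0.0754999965429306], [0.20029999315738678, 0.13519999384880066], 95.7)]
grip [([0.7006999850273132, -0.07530000060796738], [0.06780000030994415, 0.014700000174343586], 5.9)]
shift [114.5   9.7 219.8] roll -0.5
[-0.32  0.46  1.5   0.    1.18  1.16]
```

View pics/w13.png

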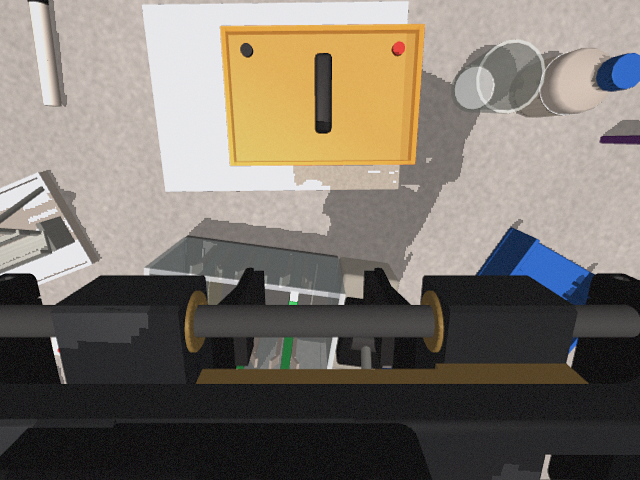

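```bash
M='python3 -m creep'
$M '[{"translation":[35,3,0],"roll":0,"gripper":50},{"translation":[75,6,20],"roll":0,"gripper":50},{"translation":[113.5,9.7,40],"roll":0,"gripper":50},{"translation":[113.5,9.7,75],"roll":-0.5,"gripper":50},{"translation":[113.5,9.7,110],"roll":-0.5,"gripper":50}]'|sed -n '2p;4p'
$M '[{"translation":[0,0,35],"roll":0,"gripper":50},{"translation":[0,0,65],"roll":0,"gripper":50},{"translation":[0,0,90],"roll":0,"gripper":50},{"translation":[0,0,105],"roll":0,"gripper":50},{"translation":[0,0,107.5],"roll":0,"gripper":50}]'|sed -n '2p;4p'
$M '[{"translation":[0,0,0],"roll":0,"gripper":50},{"translation":[0,0,0],"roll":0,"gripper":50}]'
python3 - <<'E'
from h import *
go([.7008,-.0755,.041],95.7)
E
```

```text
position: [0.7056, -0.0754, 0.1499]
ft_force: [-0.3, -0.3, -0.3]
position: [0.7001, -0.0749, 0.0391]
ft_force: [-1.1, -0.0, 0.4]
time: 40.57
position: [0.7038, -0.0768, 0.0441]
tool_rot: [0.999, 0.049, 0.001, 0.0]
ft_force: [0.2, -0.5, 0.2]
grip_width: 0.05
grip_force: 0.0
shift [-2.8 -1.6  3.1] roll -0.0
```

```bash
M='python3 -m creep'
$M '[{"translation":[-2.5,-1.6,3],"roll":0,"gripper":8},{"translation":[-2.5,-1.6,3],"roll":0,"gripper":8},{"translation":[-2.5,-1.6,3],"roll":0,"gripper":8},{"translation":[-2.5,-1.6,3],"roll":0,"gripper":8},{"translation":[-2.5,-1.6,3],"roll":0,"gripper":8}]' 40
$M '[{"translation":[0,0,0],"roll":0,"gripper":8},{"translation":[0,0,0],"roll":0,"gripper":8},{"translation":[0,0,0],"roll":0,"gripper":8},{"translation":[0,0,0],"roll":0,"gripper":8},{"translation":[0,0,0],"roll":0,"gripper":8}]' 40
$M '[{"translation":[0,0,-15],"roll":0,"gripper":8},{"translation":[0,0,-50],"roll":0,"gripper":8},{"translation":[0,0,-90],"roll":0,"gripper":8},{"translation":[0,0,-130],"roll":0,"gripper":8},{"translation":[0,0,-170],"roll":0,"gripper":8}]'
python3 - <<'E'
from h import *
go([.472,-.0167,.21],87.35)
E
```

```text
time: 40.98
position: [0.7003, -0.0759, 0.04]
tool_rot: [0.999, 0.049, 0.0, 0.0]
ft_force: [-0.7, 0.1, -0.6]
grip_width: 0.0243
grip_force: 0.0
time: 41.4
position: [0.7001, -0.0758, 0.0397]
tool_rot: [0.999, 0.049, 0.0, 0.0]
ft_force: [-0.7, 0.5, 3.1]
grip_width: 0.0161
grip_force: 40.0
time: 41.82
position: [0.6992, -0.0756, 0.211]
tool_rot: [0.999, 0.049, -0.001, -0.0]
ft_force: [1.0, -0.4, -1.6]
grip_width: 0.0156
grip_force: 40.0
shift [-220.3  -80.9    1.3] roll 8.3
```

```bash
M='python3 -m creep'
$M '[{"translation":[-30,-11,0],"roll":0,"gripper":8},{"translation":[-65,-24,0],"roll":0,"gripper":8},{"translation":[-102,-37,0],"roll":0,"gripper":8},{"translation":[-139,-51,0],"roll":0,"gripper":8},{"translation":[-175,-64,0],"roll":0,"gripper":8}]'|sed -n 2p
$M '[{"translation":[-30,-11,0],"roll":4,"gripper":8},{"translation":[-45.3,-16.9,0],"roll":8.3,"gripper":8},{"translation":[-45.3,-16.9,0],"roll":8.3,"gripper":8},{"translation":[-45.3,-16.9,0],"roll":8.3,"gripper":8},{"translation":[-45.3,-16.9,0],"roll":8.3,"gripper":8}]'|sed -n 2p
python3 - <<'E'
from seg import *
go([.472,-.0167,.1547],87.35)
T=tool(); im=viewer.camera("wrist"); cv2.imwrite("pics/w14.png",im); np.save("T14",T)
t=viewer.camera("top"); cv2.imwrite("pics/t14.png",t); print("lid",rects(t,cam("top"),(12,120,100),(25,255,255),float(T[2,3])-.0387+.019,(240,180,170,130)))
E
```

```text
position: [0.517, -0.0285, 0.2098]
position: [0.4747, -0.0174, 0.2101]
shift [-2.9 -0.6 55.4] roll 0.0
lid [([0.4471000134944916, -0.0966000035405159], [0.09939999878406525, 0.055399999022483826], 163.9)]
```

```bash
M='python3 -m creep'
$M '[{"translation":[-3,-0.6,10],"roll":0,"gripper":8},{"translation":[-3,-0.6,25],"roll":0,"gripper":8},{"translation":[-3,-0.6,40],"roll":0,"gripper":8},{"translation":[-3,-0.6,50],"roll":0,"gripper":8},{"translation":[-3,-0.6,50],"roll":0,"gripper":8}]'
$M '[{"translation":[0,0,0],"roll":0,"gripper":8},{"translation":[0,0,0],"roll":0,"gripper":8}]'|sed -n 2p
python3 - <<'E'
from h import *
go([.472,-.0167,.1347],87.35)
E
```

```text
time: 43.17
position: [0.4698, -0.0162, 0.1574]
tool_rot: [1.0, -0.023, -0.002, -0.0]
ft_force: [-0.4, -0.5, -1.9]
grip_width: 0.0156
grip_force: 40.0
position: [0.471, -0.0164, 0.1597]
shift [ 1.   0.2 25. ] roll -0.0
```

```bash
M='python3 -m creep'
$M '[{"translation":[0.8,0,5],"roll":0,"gripper":8},{"translation":[0.8,0,10],"roll":0,"gripper":8},{"translation":[0.8,0,15],"roll":0,"gripper":8},{"translation":[0.8,0,19],"roll":0,"gripper":8},{"translation":[0.8,0,19],"roll":0,"gripper":8}]'
$M '[{"translation":[0,0,3],"roll":0,"gripper":8},{"translation":[0,0,6],"roll":0,"gripper":8},{"translation":[0,0,6],"roll":0,"gripper":8}]'
$M '[{"translation":[0,0,0.7],"roll":0,"gripper":8},{"translation":[0,0,0.7],"roll":0,"gripper":8}]'
```

```text
time: 43.75
position: [0.47, -0.0159, 0.1395]
tool_rot: [1.0, -0.023, -0.001, -0.0]
ft_force: [-0.7, -0.4, -2.3]
grip_width: 0.0156
grip_force: 40.0
time: 44.0
position: [0.4709, -0.0162, 0.1355]
tool_rot: [1.0, -0.023, 0.0, 0.0]
ft_force: [-2.2, 0.4, 8.3]
grip_width: 0.0156
grip_force: 40.0
time: 44.17
position: [0.4709, -0.0161, 0.1355]
tool_rot: [1.0, -0.023, 0.001, 0.0]
ft_force: [-3.6, 0.6, 15.0]
grip_width: 0.0155
grip_force: 40.0
```

```bash
M='python3 -m creep'
$M '[{"translation":[0,0,-1],"roll":0,"gripper":40},{"translation":[0,0,-1],"roll":0,"gripper":40},{"translation":[0,0,-1],"roll":0,"gripper":40},{"translation":[0,0,-1],"roll":0,"gripper":40},{"translation":[0,0,-1],"roll":0,"gripper":40}]'
$M '[{"translation":[0,0,-30],"roll":0,"gripper":40},{"translation":[0,0,-65],"roll":0,"gripper":40},{"translation":[0,0,-100],"roll":0,"gripper":40},{"translation":[-20,40,-104],"roll":0,"gripper":0},{"translation":[-50,70,-104],"roll":0,"gripper":0}]'|sed -n 2p
$M '[{"translation":[-30,25,0],"roll":0,"gripper":0},{"translation":[-40,55,0],"roll":0,"gripper":0},{"translation":[-40,55,0],"roll":0,"gripper":0},{"translation":[-40,55,0],"roll":0,"gripper":0},{"translation":[-40,55,0],"roll":0,"gripper":0}]'|sed -n 2p
python3 - <<'E'
from seg import *
T=tool(); im=viewer.camera("wrist"); cv2.imwrite("pics/w15.png",im); np.save("T15",T); c=wrist(T); print(T.round(3).tolist())
print("lid",rects(im,c,(12,120,100),(25,255,255),.115,(0,0,640,480),800))
for lo,hi in(((0,150,60),(8,255,255)),((172,150,60),(180,255,255))): print("ball",rects(im,c,lo,hi,.126,(0,0,640,300),100))
s=viewer.camera("scene"); cv2.imwrite("pics/s15.png",s); o=np.zeros((600,800,3),np.uint8); o[:300,:400]=cv2.resize(im,(400,300)); o[:300,400:]=cv2.resize(s[190:310,220:380],(400,300)); t=viewer.camera("top"); cv2.imwrite("pics/t15.png",t); o[300:,:440]=cv2.resize(t[110:310,140:490],(440,300)); o[300:,440:]=cv2.resize(s[190:310,380:524],(360,300)); cv2.imwrite("pics/m15.png",o)
E
```

```text
time: 44.58
position: [0.4707, -0.0161, 0.1345]
tool_rot: [1.0, -0.023, -0.0, -0.0]
ft_force: [-0.7, -0.1, 0.6]
grip_width: 0.0374
grip_force: 0.0
position: [0.4244, -0.0828, 0.2414]
position: [0.3779, -0.134, 0.2385]
[[0.999, -0.048, 0.0, 0.378], [-0.048, -0.999, 0.001, -0.134], [0.0, -0.001, -1.0, 0.239], [0.0, 0.0, 0.0, 1.0]]
lid [([0.24969999492168427, -0.09799999743700027], [0.35179999470710754, 0.019899999722838402], 87.4), ([0.4715999960899353, -0.01640000008046627], [0.20419999957084656, 0.13519999384880066], 87.3)]
ball [([0.4415000081062317, -0.13989999890327454], [0.025200000032782555, 0.02449999935925007], 87.3), ([0.5116000175476074, -0.09449999779462814], [0.012600000016391277, 0.010999999940395355], 43.6)]
ball []
```

View pics/m15.png

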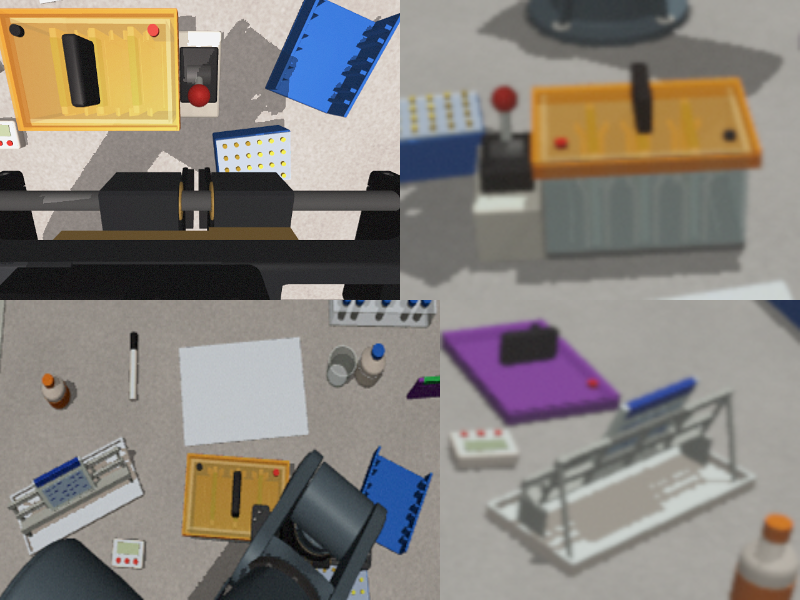

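```bash
M='python3 -m creep'
$M '[{"translation":[0,7,30],"roll":0,"gripper":0},{"translation":[0,7,65],"roll":0,"gripper":0},{"translation":[0,7,90],"roll":0,"gripper":0},{"translation":[0,7,101],"roll":0,"gripper":0},{"translation":[0,7,101],"roll":0,"gripper":0}]'
$M '[{"translation":[20,0,0],"roll":0,"gripper":0},{"translation":[35,0,0],"roll":0,"gripper":0},{"translation":[50,0,0],"roll":0,"gripper":0},{"translation":[65,0,0],"roll":0,"gripper":0},{"translation":[78,0,0],"roll":0,"gripper":0}]'
$M '[{"translation":[8,0,0],"roll":0,"gripper":0},{"translation":[10,0,0],"roll":0,"gripper":0},{"translation":[10,0,0],"roll":0,"gripper":0}]'
```

```text
time: 45.98
position: [0.3764, -0.1392, 0.1353]
tool_rot: [1.0, -0.022, -0.003, -0.002]
ft_force: [0.0, 0.5, -0.2]
grip_width: 0.0008
grip_force: 0.0
time: 46.4
position: [0.4559, -0.1434, 0.1385]
tool_rot: [1.0, -0.022, -0.001, -0.0]
ft_force: [-1.2, 0.0, -0.2]
grip_width: 0.0007
grip_force: 0.9
time: 46.65
position: [0.4649, -0.1443, 0.1379]
tool_rot: [1.0, -0.023, -0.001, -0.0]
ft_force: [-2.3, 1.2, 0.7]
grip_width: 0.0006
grip_force: 1.0
```

```bash
M='python3 -m creep'
$M '[{"translation":[2,0,0],"roll":0,"gripper":0},{"translation":[3,0,0],"roll":0,"gripper":0},{"translation":[3,0,0],"roll":0,"gripper":0}]'
$M '[{"translation":[-20,0,0],"roll":0,"gripper":0},{"translation":[-50,0,-10],"roll":0,"gripper":0},{"translation":[-80,0,-40],"roll":0,"gripper":0},{"translation":[-80,0,-80],"roll":0,"gripper":0},{"translation":[-80,0,-110],"roll":0,"gripper":0}]'
$M '[{"translation":[0,0,0],"roll":0,"gripper":0},{"translation":[0,0,0],"roll":0,"gripper":0},{"translation":[0,0,0],"roll":0,"gripper":0}]'|head -2
python3 - <<'E'
from seg import *
T=tool(); im=viewer.camera("wrist"); cv2.imwrite("pics/w16.png",im); c=wrist(T)
print("lid",rects(im,c,(12,120,100),(25,255,255),.115,(0,0,640,270),800))
for lo,hi in(((0,150,60),(8,255,255)),((172,150,60),(180,255,255))): print("ball",rects(im,c,lo,hi,.126,(0,0,640,300),100))
t=viewer.camera("top"); cv2.imwrite("pics/t16.png",t); s=viewer.camera("scene"); cv2.imwrite("pics/s16.png",s)
o=np.zeros((300,800,3),np.uint8); o[:,:400]=cv2.resize(im,(400,300)); o[:,400:]=cv2.resize(s[170:320,220:520],(400,300)); cv2.imwrite("pics/m16.png",o)
E
```

```text
time: 46.9
position: [0.4654, -0.1442, 0.1376]
tool_rot: [1.0, -0.023, -0.003, -0.001]
ft_force: [-6.7, 1.3, 4.1]
grip_width: 0.0004
grip_force: 3.2
time: 47.32
position: [0.3869, -0.1414, 0.2494]
tool_rot: [1.0, -0.024, 0.0, 0.0]
ft_force: [1.2, -0.8, -0.2]
grip_width: 0.0002
grip_force: 0.0
time: 47.57
position: [0.3884, -0.1417, 0.2476]
lid [([0.4715000092983246, -0.016599999740719795], [0.2045000046491623, 0.13510000705718994], 87.4)]
ball [([0.489300012588501, -0.14259999990463257], [0.025699999183416367, 0.02410000003874302], 87.4), ([0.5117999911308289, -0.09449999779462814], [0.011900000274181366, 0.01140000019222498], 38.6)]
ball []
```

View pics/m16.png

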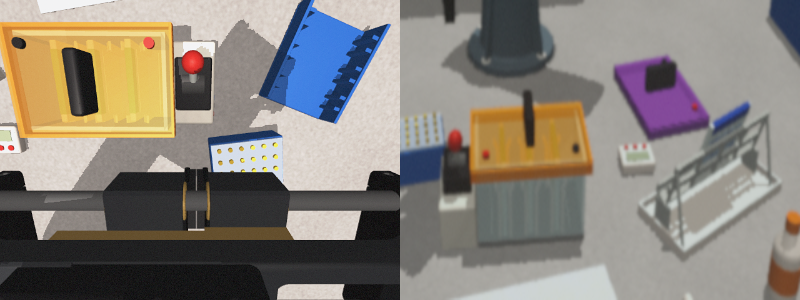

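The picture shows the ball back on the on side at world x 0.489, as at the start, with the lid seated and the cassette leaning on the stand. The gripper is clear of everything, so I'm handing in.

```bash
python3 -c "
from rig import hand_in
print(hand_in())"
```

```text
the job is handed in; nothing more can be done
None
```

I handed the job in at about 48 s: the one finished cassette leans on the stand, all three fresh ones are down in the tank slots, the lid is back on squarely and the tank is on. This is from my own camera checks; no verdict came back. The lid was knocked about 5 cm on the paper mid-run, so I measured it again before picking it up.

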